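# Charge the polishing barrel and lock its lid

### The job

Put all the brass castings from the grey mat into the polishing barrel, then stir them into the beads with the stirrer: foot down among the beads, at least two full turns round the barrel, well off its centre, pushing the load along; then stand the stirrer upright on its cork mat again. Swing the lock collar back towards its white open mark, set the lid flat on the barrel with its two ears on the two red-lined rest pads, and turn the collar until its grip stands at the red locked mark, so that its claws hold both ears. Spill no bead and leave the screw pot and the ring clamp alone.

Things in the scene. Friction and masses are not known exactly. Their poses are not given: they have to be found in the camera images.
- barrel: Fixed upright polishing barrel: grey open pot, 114 mm outside, 106 mm inside diameter, on a dark round base 250 mm across, 8 mm thick. Origin: on the pot's axis at worktop level, z up. Inner floor at z = 12 mm, rim at 62 mm. Two rest pads, each with a red line, stick out of the rim along +y and -y to 69 mm from the axis; the lid's ears lie on them.
- collar (a joint): Captive aluminium lock collar turning about the barrel's axis, rad, growing clockwise seen from above. 0: grip at the white open mark; 1.2: grip at the red locked mark, claws over the rest pads. Stops at -0.15 and 1.6, none at the mark. Friction (0.15 N m) keeps it where it is left. From 0.75 up the claws bar the lid's ears from coming down; below 0.6 they are clear.
- collar_grip (a point): Point on the collar's grip, 97 mm from the barrel's axis, 64 mm above the worktop. The grip is a black upright fin, red line along its top, 12 mm thick (tangentially), 26 mm long (radially), free from 28 to 80 mm above the worktop. Pinch it across its thickness from above and follow the arc.
- claw (a point): Inner end of one of the collar's two opposite claws, 61 mm from the axis, 75 mm above the worktop. Each claw is 28 mm wide, undersides 71 mm and tops 78 mm above the worktop, on a post 75 to 81 mm from the axis.
- locked_mark (a point): Red locked mark on the top of the base plate, 118 mm from the barrel's axis.
- open_mark (a point): White open mark on the top of the base plate, 118 mm from the barrel's axis.
- lid: Loose lid, about 150 g: blue disc 108 mm across (z 8 to 14 mm) over a black plug 96 mm across, 8 mm deep, edge tapered; two ears 24 mm wide along its +y and -y, to 69 mm from the axis; black knob 28 mm across, z 24 to 40 mm. Origin: centre of the plug's underside, z up. Starts upright on the worktop; seated, its origin is 54 mm above the worktop.
- stirrer: Stirring stick, 120 g, that stands upright by itself: brass foot 26 mm across (bevelled below to a flat of 22 mm) and 18 mm high, square wooden stick 18 x 18 mm up to 140 mm. Origin: centre of the foot's underside, z up the stick, x and y square to the stick's faces. It starts standing on the cork mat. In the barrel, a circle of 20 to 24 mm about the axis leaves room for the pieces between foot and wall.
- stirrer_mat: Fixed round cork mat, 80 mm across, 3 mm thick, where the stirrer stands. Origin: centre of its underside.
- castings_mat: Fixed round grey mat, 140 mm across, 3 mm thick, on which the castings wait. Origin: centre of its underside.
- casting1: Rough brass casting, 25 g: round button 16 mm across, straight-sided for 9 mm, then tapering to a top at 13 mm, with a 3 mm sprue stub on it. Origin: centre of its flat underside, z up. Two to four castings are present; it starts flat on the grey mat.
- casting2: Rough brass casting, 25 g: round button 16 mm across, straight-sided for 9 mm, then tapering to a top at 13 mm, with a 3 mm sprue stub on it. Origin: centre of its flat underside, z up. Two to four castings are present; it starts flat on the grey mat.
- casting3: Rough brass casting, 25 g: round button 16 mm across, straight-sided for 9 mm, then tapering to a top at 13 mm, with a 3 mm sprue stub on it. Origin: centre of its flat underside, z up. Two to four castings are present; it starts flat on the grey mat.
- casting4: Rough brass casting, 25 g: round button 16 mm across, straight-sided for 9 mm, then tapering to a top at 13 mm, with a 3 mm sprue stub on it. Origin: centre of its flat underside, z up. Two to four castings are present; it starts flat on the grey mat.
- bead1: Ceramic polishing bead, 12 g: white or blue ball 14 mm across, lying in the barrel. Origin: its centre.
- bead2: Ceramic polishing bead, 12 g: white or blue ball 14 mm across, lying in the barrel. Origin: its centre.
- bead3: Ceramic polishing bead, 12 g: white or blue ball 14 mm across, lying in the barrel. Origin: its centre.
- bead4: Ceramic polishing bead, 12 g: white or blue ball 14 mm across, lying in the barrel. Origin: its centre.
- bead5: Ceramic polishing bead, 12 g: white or blue ball 14 mm across, lying in the barrel. Origin: its centre.
- small_pot: Bystander: clear screw pot 47 mm across, 16 mm high, standing loose on the worktop. Leave it alone.
- clamp: Bystander: wooden ring clamp 22 x 120 x 22 mm lying loose on the worktop. Leave it alone.

How it is judged (in metres and radians):
On the way, in this order (a step that is already met when the one before it is completed fails the run):
1. every casting lies in the barrel (horizontal distance between each of casting1, casting2, casting3, casting4 and barrel below 0.055 m and z of casting1 in the frame of barrel between 0.005 and 0.056 m and z of casting2 in the frame of barrel between 0.005 and 0.056 m and z of casting3 in the frame of barrel between 0.005 and 0.056 m and z of casting4 in the frame of barrel between 0.005 and 0.056 m), for 0.2 s.
2. stirring: the foot, down among the beads and moving them, is 14 mm or more to the barrel's +y side (horizontal distance between stirrer and barrel below 0.045 m and z of stirrer in the frame of barrel below 0.026 m and angle between stirrer's own z axis and vertical below 0.5 rad and y of stirrer in the frame of barrel above 0.014 m and linear speed of any of bead1, bead2, bead3, bead4, bead5, casting1, casting2, casting3, casting4 above 0.006 m/s).
3. the foot passes round the barrel's +x or -x side (14 mm or more off centre) (horizontal distance between stirrer and barrel below 0.045 m and z of stirrer in the frame of barrel below 0.026 m and angle between stirrer's own z axis and vertical below 0.5 rad and (x of stirrer in the frame of barrel above 0.014 m or x of stirrer in the frame of barrel below -0.014 m) and y of stirrer in the frame of barrel between -0.012 and 0.012 m).
4. the foot, still down among the beads, is 14 mm or more to the barrel's -y side (horizontal distance between stirrer and barrel below 0.045 m and z of stirrer in the frame of barrel below 0.026 m and angle between stirrer's own z axis and vertical below 0.5 rad and y of stirrer in the frame of barrel below -0.014 m).
5. the foot passes round the +x or -x side again (all of step 3).
6. the foot is back on the +y side (horizontal distance between stirrer and barrel below 0.045 m and z of stirrer in the frame of barrel below 0.026 m and angle between stirrer's own z axis and vertical below 0.5 rad and y of stirrer in the frame of barrel above 0.014 m).
At the end, for the whole second after the job is handed in: All castings and beads in the barrel; lid seated on the rim (centre within 10 mm, height 5 mm, level 0.08 rad, ears within 0.2 rad of the pads); collar at rest at 1.1 to 1.3 rad; stirrer upright (0.1 rad) on its cork mat, within 30 mm of the centre (all of step 1 and horizontal distance between each of bead1, bead2, bead3, bead4, bead5 and barrel below 0.055 m and z of bead1 in the frame of barrel between 0.005 and 0.056 m and z of bead2 in the frame of barrel between 0.005 and 0.056 m and z of bead3 in the frame of barrel between 0.005 and 0.056 m and z of bead4 in the frame of barrel between 0.005 and 0.056 m and z of bead5 in the frame of barrel between 0.005 and 0.056 m and horizontal distance between lid and barrel below 0.01 m and z of lid in the frame of barrel between 0.05 and 0.059 m and angle between lid's own z axis and vertical below 0.08 rad and angle between the y axis of lid and the y axis of barrel, either way round below 0.2 rad and linear speed of lid below 0.02 m/s and value of joint collar between 1.1 and 1.3 rad and velocity of joint collar below 0.05 rad/s and horizontal distance between stirrer and stirrer_mat below 0.03 m and angle between stirrer's own z axis and vertical below 0.1 rad and height (world z) of stirrer below 0.01 m); the robot touches nothing.
It fails at once if the screw pot was moved by more than 30 mm (distance of small_pot from where it was at the start of the episode above 0.03 m).
It fails at once if the ring clamp was moved by more than 30 mm (distance of clamp from where it was at the start of the episode above 0.03 m).
Of casting1, casting2, casting3, casting4 only 2 to 4 are there at a start; the rules pass over those that are not, and their reading is None.
At some moment in a run one of casting1, casting2, casting3, casting4, lid may be knocked a few centimetres aside while the robot is not near it.
It also fails if it takes over 210 s, if anything falls off the work surface, if the arm or the gripper's body presses on something with over 40 N, if the wrist force passes 120 N, or if a joint passes its speed limit or range.

### The arm

A 6-joint arm with a two-finger parallel gripper is mounted at the origin on a cart in front of the work surface, level with it; the furniture and walls round the work are solid. World frame = base frame: x ahead of the robot, y to its left, z up, the work surface at z = 0. Lengths are in mm, angles in rad, forces in N, time in s.
With the tool pointing down it reaches from about 325 to 775 mm from the base axis. Payload 5.5 kg.
Tool frame: the origin (TCP) lies midway between the tips of the shut fingers; the grasp point (between the pads) lies 19 mm behind it (grip_point_offset is the distance from the TCP to the grasp point, in mm); y points along the fingers, x is the direction in which the jaws open and shut, and the axes are right-handed (so a half turn about y gives the same grasp; the last joint's range is limited). The gripper opens to 85 mm and grips with 20 to 120 N. Pads are 22 mm wide; open, the fingers measure 114 mm over their backs; the gripper's body (76 mm by 85 mm) begins 54 mm behind the grasp point. The pads swing forward as they close: fully open they stand 13 mm farther back than shut.
Start: joints at [-1.258, 0.091, 1.231, -0, 1.82, -0.057], TCP at [216.858, -559.454, 208.975] pointing down, gripper open.
Joint ranges: [-2.87, 2.87], [-0.86, 2.18], [0.17, 2.46], [-1.51, 4.65], [0.06, 2.69], [-2.65, 2.65]. Speed limits (rad/s): [2.57, 2.57, 3.01, 3.14, 3.14, 3.14].

### API

Orientations are given as a unit quaternion [w, x, y, z].
In Python, from station import * gives the robot as it stands. The module is installed in compiled form; this text tells all that it offers. Calls block until the motion is done:
- goto(position, orientation): joint-space move of the TCP to a pose.
- move_linear(position, rate=150, rot=None): straight line of the TCP; rot=None keeps the orientation; rate is the mean speed in mm/s.
- set_joints(angles): joint-space move.
- move_gripper(opening, squeeze=None): finger opening in mm; squeeze is the grip in N (None keeps the last); returns when the fingers have stopped.
- sleep(seconds).
- ik(position, orientation): joint angles nearest the present ones, or None.
- read_camera(name): name is "scene" or "side" or "wrist"; returns a dict with "image" (400x640x3 uint8, blue, green, red), "camera_matrix" (3x3 intrinsics, pixels), "D" ([k1, k2, p1, p2, k3] as OpenCV has them; the pictures are not rectified), "T" (4x4, takes a point from camera to world coordinates). Camera axes: x right, y up, looking along -z (the intrinsics and any distortion apply to the point x, -y, -z); pixel columns grow to the right and rows downward; lengths in mm; the calibration is good to about 2 mm. A picture is of the moment at which its call begins. There is no depth.
A pose or a line that the arm cannot do raises PlanningError and nothing moves.
- close_job(): hands the job in, once; it reports no verdict.
Trained networks look in a picture, given as the dict that the camera call returned (one of the last four; its "shot" number tells which), for a name from the list of things; names that differ only in an ending like _2 or _b are one class to them, and where a whole thing is asked for, a point or a joint stands for the part that bears it (a point fixed in the world has none). Each returns a list of dicts, best first, with "conf" (0 to 1); they miss things now and then, are a little off and sometimes report something else, mostly with a low value. They report only what shows in the picture. A call takes as long as a camera call.
- search_frame(picture, thing): "xy" ([column, row] in pixels, amid what is visible of it).
- masks_of(picture, thing): "pixels" (400x640 bool, what is visible of it) and "xy" ([column, row] in pixels, amid what is visible of it).
- mark_of(picture, thing): "xy" ([column, row] in pixels: a listed point, or the origin of a listed thing).
Readings, each from a call of its own:
- get_time(): time.
- get_q(): joint angles.
- get_joint_vel(): joint speeds.
- get_joint_efforts(): joint torques, N m.
- get_tool_pos(): TCP position.
- get_tool_rot(): TCP orientation.
- get_contact_force(): force on the tool from outside, world axes, zero at the start.
- get_wrist_torque(): the same for the moment, N m.
- get_width(): finger opening in mm.
Only numpy, scipy, OpenCV 4.12 (cv2) and the standard library are available. Lean on these libraries where they do the work, as an engineer would, in place of code of your own. Each camera call takes 0.05 s, during which the arm holds its last target.

## Working session

There is one attempt and no reset: what is moved stays moved. The work goes in short steps, each a Python script; the robot and the scene stay as the last script left them, time stands still between calls to the robot, and variables do not carry over. Pictures are saved under pics/ and viewed, and the job is handed in when it is done.

```bash
mkdir -p pics; python3 - <<'E'
from station import *
import cv2
for n in ["scene","side","wrist"]:
    p=read_camera(n); cv2.imwrite(f"pics/a_{n}.png",p["image"]); print(n,p["camera_matrix"].tolist(),p["D"],p["T"].round(3).tolist() if hasattr(p["T"],'round') else p["T"])
print(get_time(),get_tool_rot(),get_tool_pos(),get_q())
E
```

```text
scene [[413.49595170721494, 0.0, 317.03660344488685], [0.0, 413.49595170721494, 197.82490333868722], [0.0, 0.0, 1.0]] [0.00950408 0.         0.         0.         0.        ] [[-0.855, 0.287, -0.431, 102.499], [-0.517, -0.434, 0.737, 495.858], [0.024, 0.854, 0.52, 553.209], [0.0, 0.0, 0.0, 1.0]]
side [[415.68242029695585, 0.0, 316.7067702476135], [0.0, 415.68242029695585, 201.80800471287313], [0.0, 0.0, 1.0]] [0.02509063 0.         0.         0.         0.        ] [[0.999, -0.037, 0.038, 537.993], [0.053, 0.657, -0.752, -866.742], [0.003, 0.753, 0.658, 659.451], [0.0, 0.0, 0.0, 1.0]]
wrist [[307.8154127641906, 0.0, 321.0883386699282], [0.0, 307.8154127641906, 200.6887329623515], [0.0, 0.0, 1.0]] [0.02085382 0.         0.         0.         0.        ] [[0.361, 0.896, 0.257, 284.77], [-0.932, 0.348, 0.098, -533.407], [-0.001, -0.276, 0.961, 372.567], [0.0, 0.0, 0.0, 1.0]]
0.15 [ 0.58372724 -0.58305711  0.40001574 -0.39911693] [ 216.76371353 -559.19818834  208.06899804] [-1.25770203e+00  9.17264442e-02  1.23164005e+00 -2.70181471e-05
  1.81981146e+00 -5.66668905e-02]
```

View pics/a_scene.png

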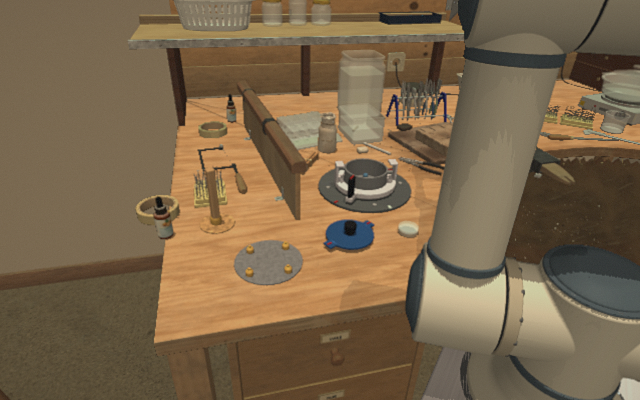

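View pics/a_side.png

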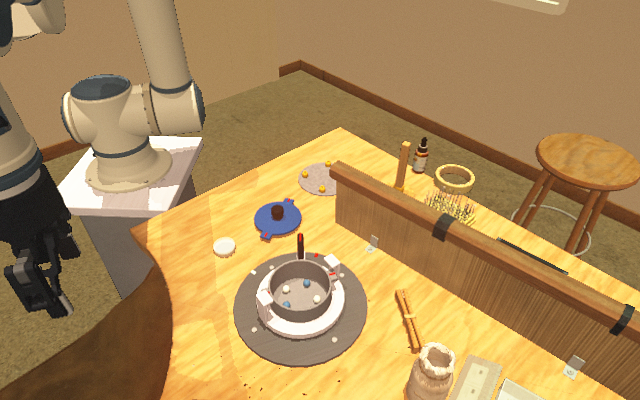

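View pics/a_wrist.png

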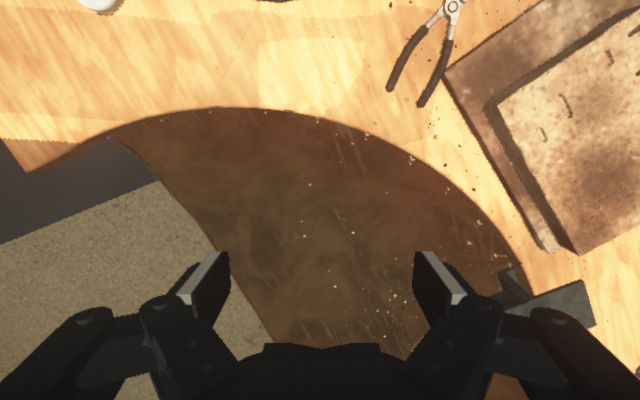

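```bash
cat > h.py <<'E'
from station import *
import numpy as np, cv2, math
def ray(p,uv):
    K=np.array(p["camera_matrix"]);D=np.array(p["D"]);T=np.array(p["T"])
    u=cv2.undistortPoints(np.array([[uv]],float),K,D)[0,0]
    d=T[:3,:3]@np.array([u[0],-u[1],-1.0]); return T[:3,3],d/np.linalg.norm(d)
def onz(p,uv,z):
    o,d=ray(p,uv); return o+d*(z-o[2])/d[2]
def tri(l):
    A=np.zeros((3,3));b=np.zeros(3)
    for p,uv in l:
        o,d=ray(p,uv);M=np.eye(3)-np.outer(d,d);A+=M;b+=M@o
    x=np.linalg.solve(A,b)
    res=[float(np.linalg.norm((np.eye(3)-np.outer(d,d))@(x-o))) for o,d in [ray(p,uv) for p,uv in l]]
    return x,res
def proj(p,X):
    K=np.array(p["camera_matrix"]);D=np.array(p["D"]);T=np.array(p["T"])
    c=np.linalg.inv(T)@np.append(np.asarray(X,float),1); c=c[:3]*[1,-1,-1]
    return cv2.projectPoints(c.reshape(1,1,3),np.zeros(3),np.zeros(3),K,D)[0][0,0]
def quat(yaw,tilt=0):
    # tool down; tool x (jaw dir) at angle yaw in world xy; z down
    x=np.array([math.cos(yaw),math.sin(yaw),0]);z=np.array([0,0,-1.]);y=np.cross(z,x)
    from scipy.spatial.transform import Rotation as R
    q=R.from_matrix(np.stack([x,y,z],1)).as_quat(); return [q[3],q[0],q[1],q[2]]
def rotm(q):
    from scipy.spatial.transform import Rotation as R
    return R.from_quat([q[1],q[2],q[3],q[0]]).as_matrix()
def save(p,n,crop=None,s=1):
    im=p["image"]
    if crop: im=im[crop[1]:crop[3],crop[0]:crop[2]]
    cv2.imwrite("pics/"+n,cv2.resize(im,None,fx=s,fy=s,interpolation=cv2.INTER_CUBIC))
E
python3 - <<'E'
from h import *
print(rotm(get_tool_rot()).round(2).tolist(), get_width())
ps={n:read_camera(n) for n in ["scene","side"]}
for t in ["barrel","collar_grip","claw","locked_mark","open_mark","lid","stirrer","stirrer_mat","castings_mat","casting1","small_pot","clamp"]:
    m={}
    for n in ps:
        r=mark_of(ps[n],t); m[n]=r
        print(t,n,[(np.round(a["xy"]).tolist(),round(a["conf"],2)) for a in r[:5]])
    if t not in("casting1",) and m["scene"] and m["side"]:
        x,res=tri([(ps[n],m[n][0]["xy"]) for n in ps]); print("   tri",x.round(1),np.round(res,1))
    if t=="casting1":
        for n in ps: print([onz(ps[n],a["xy"],3).round().tolist() for a in m[n]])
E
```

```text
[[0.36, -0.0, 0.93], [-0.93, 0.0, 0.36], [-0.0, -1.0, 0.0]] 85.469132624599
barrel scene [([347.0, 236.0], 0.74), ([363.0, 187.0], 0.57), ([249.0, 252.0], 0.46)]
barrel side [([299.0, 304.0], 0.82)]
   tri [ 478.2 -325.3 -114. ] [7. 7.]
collar_grip scene [([351.0, 182.0], 0.58)]
collar_grip side [([301.0, 237.0], 0.62)]
   tri [ 477.1 -299.5   67.1] [1.8 1.8]
claw scene [([343.0, 162.0], 0.74)]
claw side [([326.0, 261.0], 0.81), ([303.0, 176.0], 0.4)]
   tri [ 530.8 -366.    78.7] [1.7 1.7]
locked_mark scene [([332.0, 204.0], 0.89)]
locked_mark side [([316.0, 253.0], 0.89), ([251.0, 274.0], 0.16)]
   tri [ 509.9 -280.8    3.6] [1.7 1.7]
open_mark scene [([387.0, 208.0], 0.81), ([365.0, 188.0], 0.63)]
open_mark side [([251.0, 273.0], 0.64), ([399.0, 190.0], 0.19)]
   tri [ 384.5 -340.1    4.5] [4.6 4.6]
lid scene [([347.0, 237.0], 0.78)]
lid side [([278.0, 222.0], 0.66), ([329.0, 167.0], 0.35)]
   tri [ 417.5 -184.4   -2.3] [2.9 2.9]
stirrer scene [([216.0, 218.0], 0.81)]
stirrer side [([399.0, 191.0], 0.84)]
   tri [702.  -72.    8.3] [1.7 1.7]
stirrer_mat scene [([217.0, 225.0], 0.61)]
stirrer_mat side [([394.0, 193.0], 0.54)]
   tri [692.8 -63.   -4.8] [2.9 2.9]
castings_mat scene [([267.0, 261.0], 0.61)]
castings_mat side [([328.0, 176.0], 0.88)]
   tri [520.4 -16.3   2.6] [3. 3.]
casting1 scene [([250.0, 274.0], 0.46), ([250.0, 252.0], 0.46), ([288.0, 249.0], 0.44), ([289.0, 270.0], 0.43)]
casting1 side [([304.0, 174.0], 0.62), ([328.0, 167.0], 0.58), ([324.0, 190.0], 0.49)]
[[520.0, 34.0, 3.0], [564.0, -22.0, 3.0], [501.0, -72.0, 3.0], [463.0, -19.0, 3.0]]
[[461.0, -9.0, 3.0], [522.0, 24.0, 3.0], [517.0, -72.0, 3.0]]
small_pot scene [([407.0, 235.0], 0.6)]
small_pot side [([227.0, 252.0], 0.59)]
   tri [ 314.1 -276.3   -9.4] [1.5 1.5]
clamp scene [([309.0, 166.0], 0.44), ([218.0, 225.0], 0.43)]
clamp side [([409.0, 322.0], 0.82)]
   tri [ 681.4 -434.9   -3.1] [3.1 3.1]
```

```bash
sed -i 's/x=np.array(\[math.cos(yaw).*/x=np.array([math.cos(yaw),math.sin(yaw),0]);y=np.array([0,0,-1.]);z=np.cross(x,y)/' h.py
python3 - <<'E'
from h import *
ps={n:read_camera(n) for n in ["scene","side"]}
S,D=ps["scene"],ps["side"]
print(tri([(S,(363,187)),(D,(299,304))]))
print("wall bottom near",onz(S,(297,213),0))
print("wall bottom near side",onz(D,(341,218),0))
print("tops", tri([(S,(300,165)),(D,(340,166))]))
for h in (80,110,140,170): print(h,onz(S,(300,165),h).round(),onz(S,(240,85),h).round(),onz(D,(340,165),h).round(),onz(D,(630,308),h).round())
p=quat(-1.2)
for pos in [(487,-375,300),(520,-15,250),(417,-184,250)]:
    for y in np.arange(-3,3.2,0.4):
        q=ik(pos,quat(y)); 
        print(pos,round(y,1),None if q is None else np.round(q,2).tolist()) if q is not None else 0
E
```

```text
(array([ 4.84524488e+02, -4.05873151e+02, -3.67024143e-02]), [2.476940991510556, 2.4769409915104634])
wall bottom near [ 565.69473427 -201.6241135     0.        ]
wall bottom near side [ 559.05416898 -167.51572695    0.        ]
tops (array([ 545.97563345, -174.99557138,  149.68905693]), [5.648959853887982, 5.648959853887887])
80 [ 614. -288.   80.] [1188. -737.   80.] [553. -71.  80.] [1026. -438.   80.]
110 [ 581. -238.  110.] [1119. -659.  110.] [ 552. -112.  110.] [1001. -461.  110.]
140 [ 549. -189.  140.] [1051. -581.  140.] [ 551. -153.  140.] [ 976. -483.  140.]
170 [ 517. -139.  170.] [ 982. -502.  170.] [ 550. -194.  170.] [ 950. -505.  170.]
(487, -375, 300) -3.0 [-0.71, 0.17, 0.98, -0.0, 1.99, 2.29]
(487, -375, 300) -2.6 [-0.71, 0.17, 0.98, -0.0, 1.99, 1.89]
(487, -375, 300) -2.2 [-0.71, 0.17, 0.98, 0.0, 1.99, 1.49]
(487, -375, 300) -1.8 [-0.71, 0.17, 0.98, -0.0, 1.99, 1.09]
(487, -375, 300) -1.4 [-0.71, 0.17, 0.98, -0.0, 1.99, 0.69]
(487, -375, 300) -1.0 [-0.71, 0.17, 0.98, -0.0, 1.99, 0.29]
(487, -375, 300) -0.6 [-0.71, 0.17, 0.98, -0.0, 1.99, -0.11]
(487, -375, 300) -0
[... 1270 characters left out ...]
0.28, 1.51, -0.0, 1.92, 2.11]
(417, -184, 250) -2.2 [-0.49, -0.28, 1.51, 0.0, 1.92, 1.71]
(417, -184, 250) -1.8 [-0.49, -0.28, 1.51, -0.0, 1.92, 1.31]
(417, -184, 250) -1.4 [-0.49, -0.28, 1.51, -0.0, 1.92, 0.91]
(417, -184, 250) -1.0 [-0.49, -0.28, 1.51, -0.0, 1.92, 0.51]
(417, -184, 250) -0.6 [-0.49, -0.28, 1.51, -0.0, 1.92, 0.11]
(417, -184, 250) -0.2 [-0.49, -0.28, 1.51, -0.0, 1.92, -0.29]
(417, -184, 250) 0.2 [-0.49, -0.28, 1.51, -0.0, 1.92, -0.69]
(417, -184, 250) 0.6 [-0.49, -0.28, 1.51, -0.0, 1.92, -1.09]
(417, -184, 250) 1.0 [-0.49, -0.28, 1.51, -0.0, 1.92, -1.49]
(417, -184, 250) 1.4 [-0.49, -0.28, 1.51, -0.0, 1.92, -1.89]
(417, -184, 250) 1.8 [-0.49, -0.28, 1.51, -0.0, 1.92, -2.29]
```

```bash
python3 - <<'E'
import cv2
a=cv2.imread("pics/a_side.png")[130:380,220:480];cv2.imwrite("pics/a_side_c.png",cv2.resize(a,None,fx=3,fy=2.4,interpolation=cv2.INTER_CUBIC))
a=cv2.imread("pics/a_scene.png")[80:290,180:420];cv2.imwrite("pics/a_scene_c.png",cv2.resize(a,None,fx=3,fy=2.8,interpolation=cv2.INTER_CUBIC))
E
```

```text
(no output)
```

View pics/a_side_c.png

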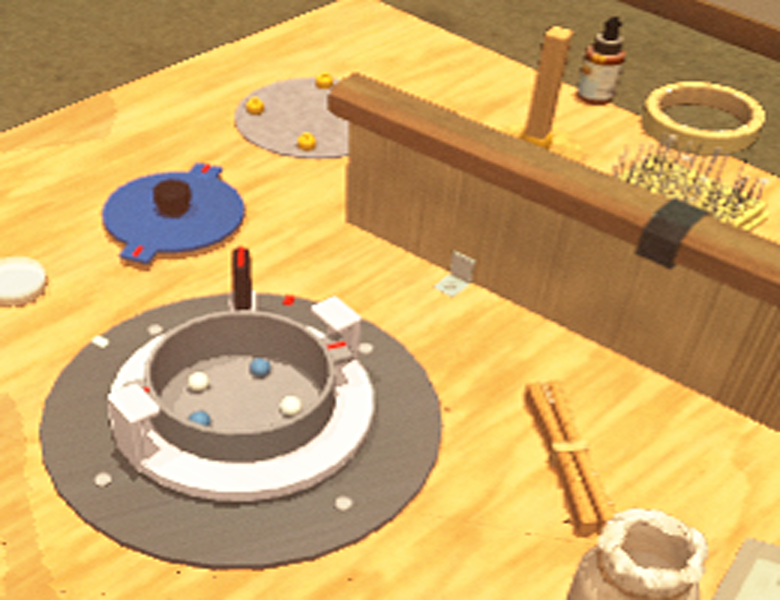

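View pics/a_scene_c.png

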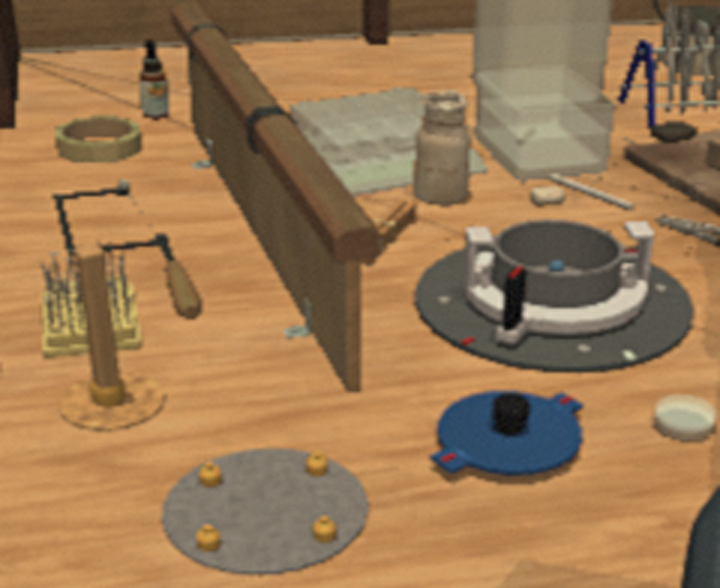

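```bash
python3 - <<'E'
from h import *
def look(pos,name,things):
    yaw=math.atan2(pos[1],pos[0])-math.pi/2
    goto(pos,quat(yaw)); p=read_camera("wrist"); save(p,name)
    for t in things:
        z={"barrel":0,"collar_grip":64,"claw":75,"locked_mark":8,"open_mark":8,"lid":0,"stirrer":3,"stirrer_mat":0,"castings_mat":0,"casting1":3,"bead1":19}[t]
        r=mark_of(p,t); print(t,[(np.round(a["xy"]).tolist(),round(a["conf"],2),onz(p,a["xy"],z).round(1)[:2].tolist()) for a in r[:6]])
look((487,-395,260),"b_barrel.png",["barrel","collar_grip","claw","locked_mark","open_mark","bead1"])
look((417,-184,230),"b_lid.png",["lid"])
look((520,-15,230),"b_cast.png",["castings_mat","casting1"])
look((690,-70,250),"b_stir.png",["stirrer","stirrer_mat"])
print(get_time())
E
```

```text
barrel [([328.0, 161.0], 0.73, [486.9, -405.8])]
collar_grip [([274.0, 221.0], 0.85, [479.6, -311.5])]
claw [([276.0, 161.0], 0.8, [534.2, -365.3])]
locked_mark [([252.0, 202.0], 0.94, [510.7, -286.2]), ([126.0, 298.0], 0.62, [519.2, -33.4])]
open_mark [([337.0, 242.0], 0.72, [386.8, -341.9])]
bead1 [([306.0, 176.0], 0.67, [492.7, -371.1]), ([347.0, 169.0], 0.66, [465.3, -420.2]), ([329.0, 189.0], 0.65, [459.0, -383.8]), ([313.0, 145.0], 0.54, [517.9, -404.8]), ([339.0, 139.0], 0.4, [503.2, -436.5])]
lid [([321.0, 173.0], 0.72, [415.1, -181.8])]
castings_mat [([324.0, 170.0], 0.9, [520.0, -19.8])]
casting1 [([537.0, 175.0], 0.69, [505.4, -291.3]), ([282.0, 171.0], 0.66, [522.1, 35.2]), ([319.0, 213.0], 0.64, [463.4, -11.1]), ([327.0, 128.0], 0.47, [573.3, -24.2]), ([369.0, 173.0], 0.43, [515.5, -77.6])]
stirrer [([316.0, 160.0], 0.93, [700.7, -64.4]), ([517.0, 314.0], 0.4, [433.2, -346.1])]
stirrer_mat [([319.0, 157.0], 0.56, [703.9, -68.3])]
6.1583
```

View pics/b_barrel.png

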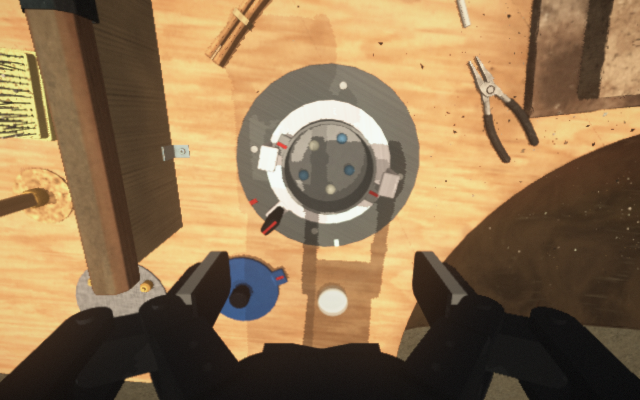

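View pics/b_lid.png

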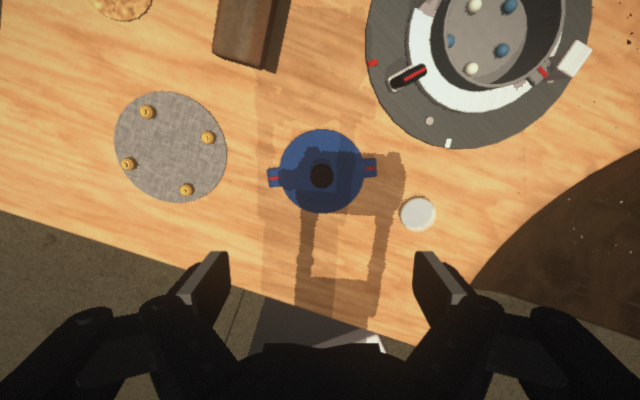

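View pics/b_cast.png

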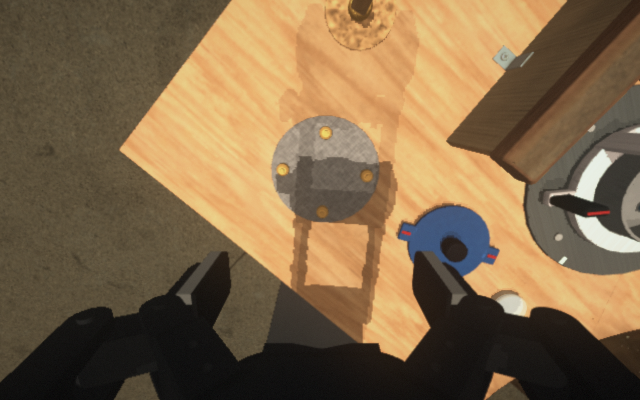

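View pics/b_stir.png

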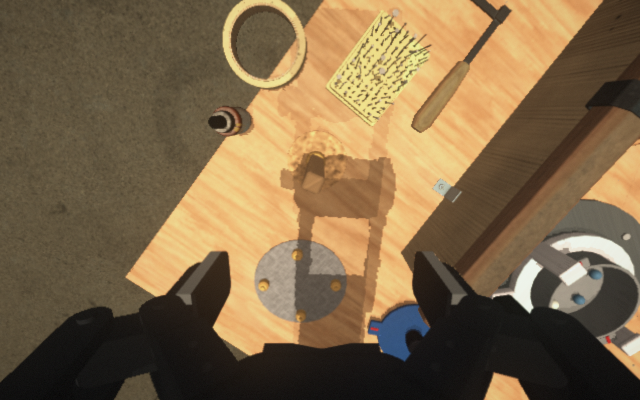

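```bash
cat >> h.py <<'E'
BC=np.array([486.8,-404.5])
def qat(pos,yaw=None):
    d=math.atan2(pos[1],pos[0])-math.pi/2
    if yaw is None: return quat(d)
    k=round((d-yaw)/math.pi); return quat(yaw+k*math.pi)
HOV=(520,-15,235)
def find_castings():
    p=read_camera("wrist"); out=[]
    for a in mark_of(p,"casting1"):
        x=onz(p,a["xy"],3)[:2]
        if np.hypot(*(x-[520,-19]))<120 and a["conf"]>.2: out.append((x,a["conf"]))
    return p,out
def pick(x,yaw=None,z=6):
    q=qat(x,yaw)
    move_gripper(45,40); goto((x[0],x[1],90),q); move_linear((x[0],x[1],z),120)
    move_gripper(5,40); w=get_width(); move_linear((x[0],x[1],100),200); print("width",w,get_width()); return get_width()
def drop(ang,r=22):
    p=BC+r*np.array([math.cos(ang),math.sin(ang)])
    q=qat(p,ang+math.pi/2)
    c=get_tool_pos(); move_linear((c[0],c[1],235),300)
    goto((p[0],p[1],235),q); move_linear((p[0],p[1],110),250); move_linear((p[0],p[1],31),80)
    move_gripper(32); move_linear((p[0],p[1],120),150)
E
python3 - <<'E'
from h import *
goto(HOV,qat(HOV)); p,o=find_castings(); print(o)
pick(min(o,key=lambda a:-a[0][0])[0] if 0 else o[0][0])
print(get_tool_pos(),get_time()); p=read_camera("wrist"); save(p,"c1.png")
E
```

```text
[(array([570.64527872, -21.19476279]), 0.6), (array([514.58815278, -75.60419544]), 0.58), (array([528.27207005,  32.41456555]), 0.54), (array([465.08188908,  -8.78951226]), 0.45)]
width 5.096554044695064 5.323089310533768
[570.27103261 -21.15044678  98.98979632] 10.075
```

View pics/c1.png

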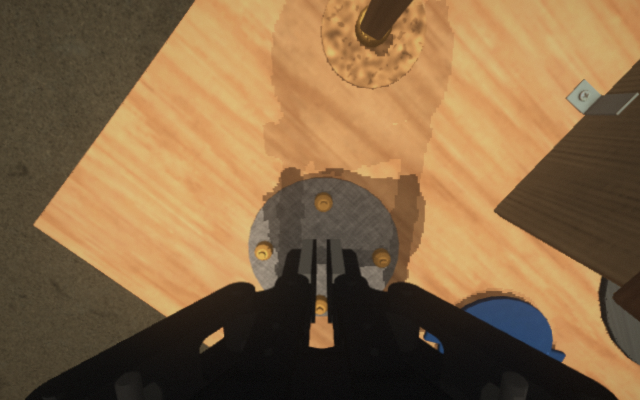

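```bash
python3 - <<'E'
from h import *
p,o=find_castings(); print(o)
for uv in [(324,202),(264,251),(382,258),(320,307)]: print(uv, onz(p,uv,10).round(1), onz(p,uv,3).round(1))
print(proj(p,get_tool_pos()), get_tool_pos(), proj(p,(570,-20,6)))
E
```

```text
[(array([571.68287873, -23.13465468]), 0.78), (array([513.47321857, -74.21860476]), 0.75), (array([463.70027038,  -9.12421265]), 0.71), (array([526.42585204,  33.91872273]), 0.58)]
(324, 202) [568.5 -22.8  10. ] [566.4 -22.8   3. ]
(264, 251) [524.8  32.4  10. ] [521.5  34.    3. ]
(382, 258) [514.  -73.2  10. ] [510.4 -74.5   3. ]
(320, 307) [465.2 -15.4  10. ] [460.2 -15.2   3. ]
[322.3292478  243.01872932] [569.44806767 -21.06988222  97.38450463] [320.68079709 199.12049303]
```

```bash
python3 - <<'E'
from h import *
x=np.array([570,-22.5]); q=qat(x)
move_gripper(30,40); goto((x[0],x[1],60),q); move_linear((x[0],x[1],4.5),80)
print(get_tool_pos(),get_contact_force(),get_width()); p=read_camera("wrist"); save(p,"c2.png"); save(read_camera("side"),"c2s.png",(280,130,400,210),6)
move_gripper(5,40); print(get_width(),get_tool_pos(),get_contact_force()); p=read_camera("wrist"); save(p,"c3.png"); 
E
```

```text
[570.31496821 -22.51656377   4.8966898 ] [-0.34545483 -0.17508734 -0.3206232 ] 30.617265066851164
4.844117859556262 [570.06342213 -22.49942586   4.64803723] [-0.83613123  0.67490703 -0.30561203]
```

View pics/c2.png

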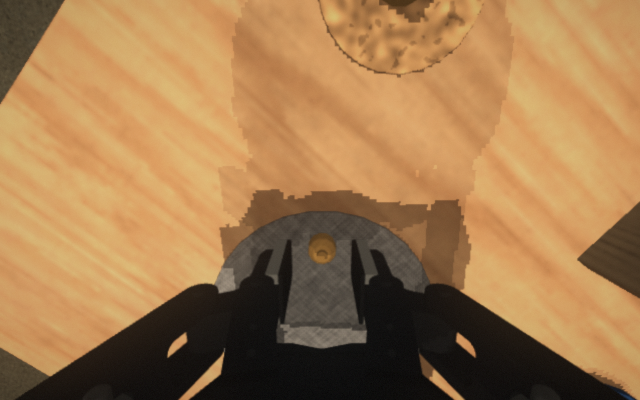

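View pics/c3.png

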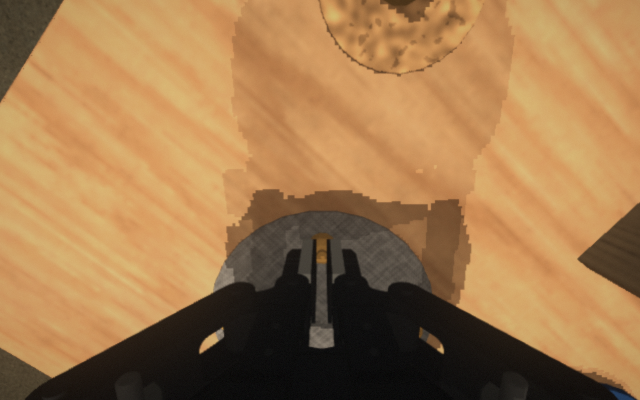

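View pics/c2s.png

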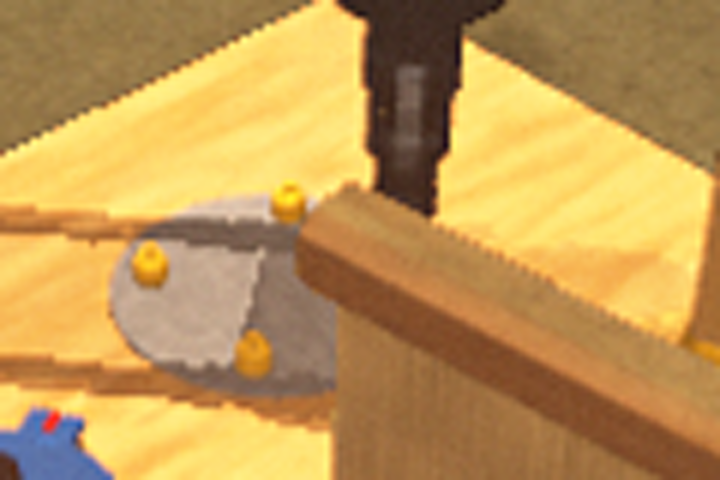

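```bash
python3 - <<'E'
from h import *
p=read_camera("wrist"); t=get_tool_pos(); R=rotm(get_tool_rot()); print(t,R.round(3).tolist(),get_q())
for dz in (-11,0,11):
  for dy in (0,-19,-38): print(dz,dy,proj(p,t+R[:,2]*dz+R[:,1]*dy).round(), end=";")
for z in (3,12,16,19): print(z,onz(p,(321,245),z).round(1))
save(p,"c4.png",(220,180,420,340),4)
E
```

```text
[570.01042529 -22.49373361   4.54765434] [[-0.039, 0.0, 0.999], [-0.999, -0.0, -0.039], [0.0, -1.0, 0.0]] [-9.90654261e-02  6.98639451e-02  1.61776740e+00 -2.06355041e-05
  1.45386937e+00  1.51120075e+00]
-11 0 [322. 260.];-11 -19 [323. 277.];-11 -38 [323. 298.];0 0 [322. 243.];0 -19 [323. 258.];0 -38 [323. 277.];11 0 [322. 225.];11 -19 [323. 238.];11 -38 [323. 255.];3 [568.1 -21.6   3. ]
12 [572.1 -21.8  12. ]
16 [573.9 -21.9  16. ]
19 [575.2 -21.9  19. ]
```

View pics/c4.png

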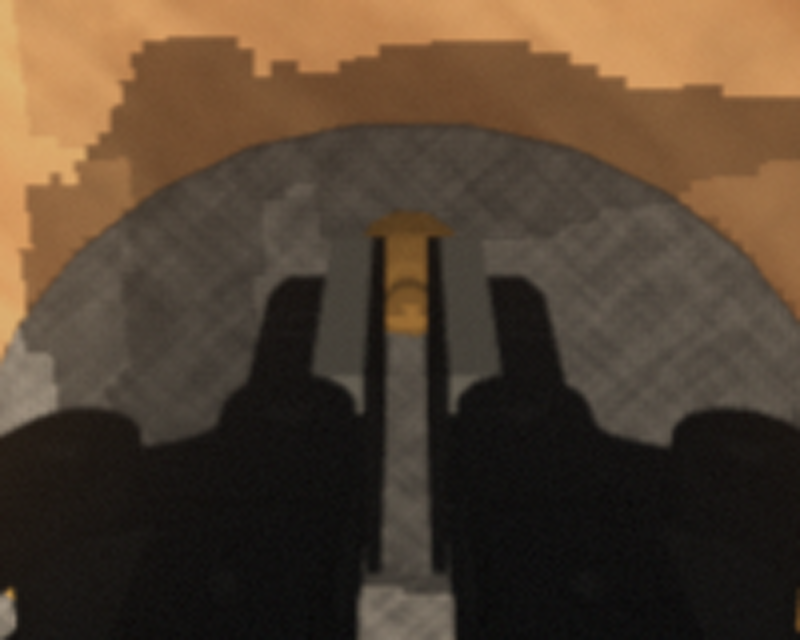

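```bash
python3 - <<'E'
from h import *
move_gripper(30,40); x=(570,-22.5)
f0=np.array(get_contact_force())
for z in np.arange(3,-16,-1.5):
    try: move_linear((x[0],x[1],z),40)
    except PlanningError as e: print("plan",z,e); break
    f=np.array(get_contact_force())-f0
    print(z,get_tool_pos()[2].round(1),f.round(1))
    if abs(f[2])>4: break
save(read_camera("wrist"),"c5.png",(220,180,420,340),4)
E
```

```text
3.0 2.8 [-2.8 -0.3  0.7]
1.5 1.3 [-2.  -0.9 -0. ]
0.0 -0.1 [-1.   1.1  0.1]
-1.5 -1.7 [-1.3 -0.5 -0.2]
-3.0 -3.2 [-1.5 -0.6 -0.1]
-4.5 -4.7 [-0.4 -0.2  0.8]
-6.0 -6.2 [-0.8  0.  -0.3]
-7.5 -7.7 [-1.   0.4  0.3]
-9.0 -9.2 [-2.5 -0.6  0.1]
-10.5 -10.6 [-1.6 -0.9  0.1]
-12.0 -12.1 [-1.1 -0.7 -0.6]
-13.5 -13.7 [-1.  -0.1 -0.4]
-15.0 -15.2 [-1.8 -0.9  0.1]
```

View pics/c5.png

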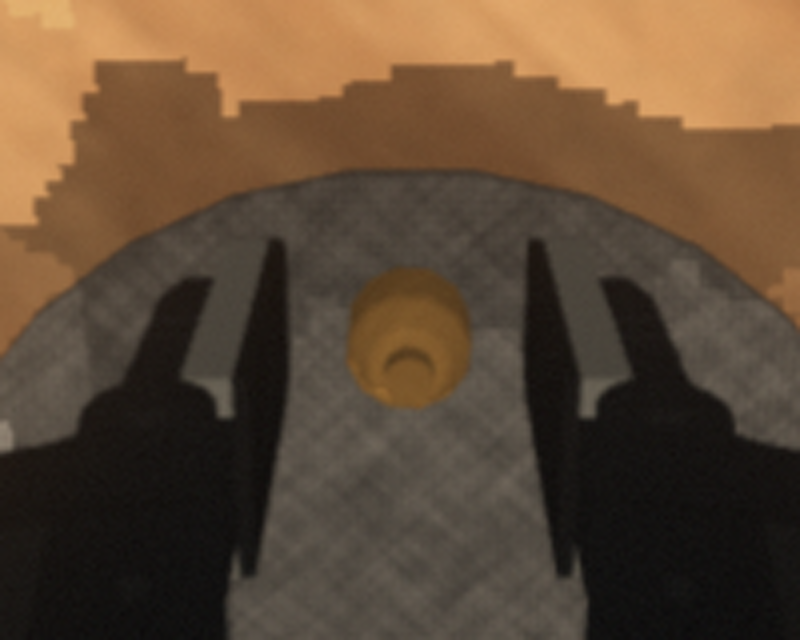

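```bash
python3 - <<'E'
from h import *
x=(570,-22.5)
f0=np.array(get_contact_force())
for z in np.arange(-16,-24,-1):
    move_linear((x[0],x[1],z),40)
    f=np.array(get_contact_force())-f0
    print(z,get_tool_pos()[2].round(1),f.round(1))
    if abs(f[2])>3: break
E
```

```text
-16 -16.1 [ 0.  -0.4 -0.2]
-17 -17.1 [-0.4 -1.  -0.3]
-18 -18.1 [ 0.1 -0.6 -0.7]
-19 -19.1 [-0.1  0.6  0.1]
-20 -19.7 [ 0.  -0.4  2.5]
-21 -19.7 [-2.9  0.7  7.1]
```

```bash
sed -i 's/def pick(x,yaw=None,z=6)/def pick(x,yaw=None,z=-15.5)/; s/goto((x\[0\],x\[1\],90),q)/goto((x[0],x[1],50),q)/; s/p\[1\],31),80/p[1],12),80/' h.py
python3 - <<'E'
from h import *
x=(570,-22.5)
move_linear((x[0],x[1],-15.5),40); move_gripper(5,40); print(get_width(),get_contact_force())
move_linear((x[0],x[1],100),200); print(get_width()); save(read_camera("wrist"),"c6.png",(220,180,420,340),4); print(get_time())
E
```

```text
12.874170255795436 [ 0.14191697  0.64438938 -0.33823219]
12.872338308314257
18.8167
```

View pics/c6.png

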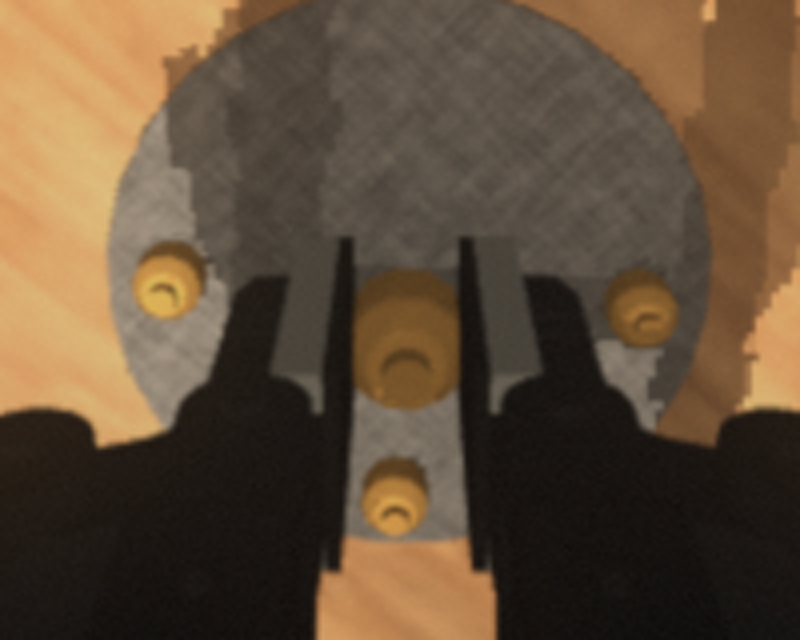

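```bash
sed -i 's/p\[1\],12),80/p[1],8),80/' h.py
python3 - <<'E'
from h import *
drop(0.7,20); print(get_time(),get_width())
goto((BC[0],BC[1],220),qat(BC)); p=read_camera("wrist"); save(p,"d1.png"); 
for a in mark_of(p,"casting1")[:4]: print(a["conf"],a["xy"],onz(p,a["xy"],12)[:2]-BC)
goto(HOV,qat(HOV)); p,o=find_castings(); print(o)
E
```

```text
24.1167 32.17049680834505
0.57 [310.0, 165.9] [16.69730029  6.80462122]
0.52 [74.6, 340.2] [ 38.73955839 425.08294451]
0.51 [129.8, 302.5] [ 29.82925591 319.76145184]
0.49 [13.0, 206.6] [211.87055371 323.22512179]
[(array([487.78034319,  10.37102551]), 0.52), (array([514.7137339 , -72.33676216]), 0.46)]
```

View pics/d1.png

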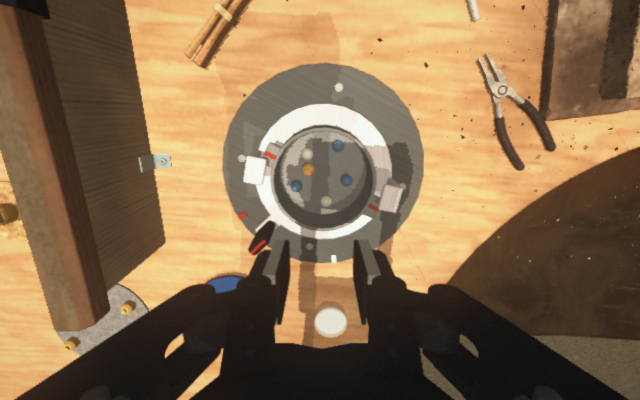

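```bash
python3 - <<'E'
from h import *
p,o=find_castings(); print(o); save(p,"d2.png",(200,60,520,300),2.5)
E
```

```text
[(array([514.57116154, -71.17247838]), 0.63), (array([489.54084823,   9.60657355]), 0.62), (array([526.44729583,  35.65075846]), 0.52)]
```

View pics/d2.png

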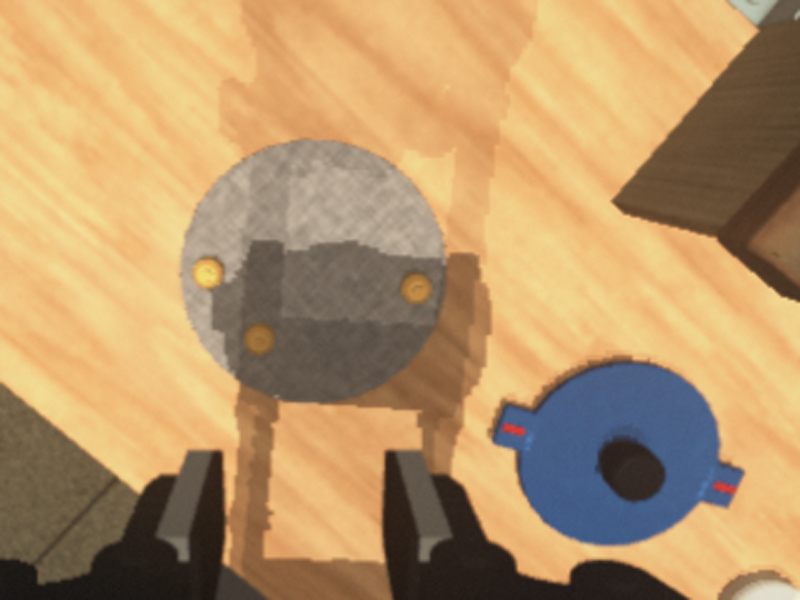

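```bash
python3 - <<'E'
from h import *
def nearest(o,t): return min(o,key=lambda a:np.hypot(*(a[0]-t)))[0]
pick(np.array([514.5,-72.5])); drop(4.5,20)
goto(HOV,qat(HOV)); p,o=find_castings(); print(o)
w=pick(nearest(o,(525,34)))
if w>9: drop(3.14,20); goto((BC[0],BC[1],220),qat(BC)); p=read_camera("wrist"); save(p,"d3.png",(220,60,430,260),3.5); goto(HOV,qat(HOV)); print(find_castings()[1])
print(get_time())
E
```

```text
width 12.515730834686309 12.742964323833576
[(array([527.0484099 ,  33.62644459]), 0.69), (array([489.05389578,   9.60636109]), 0.63)]
width 12.796025690605717 12.464783022292472
[(array([485.79864246,  10.04425398]), 0.53)]
47.65
```

View pics/d3.png

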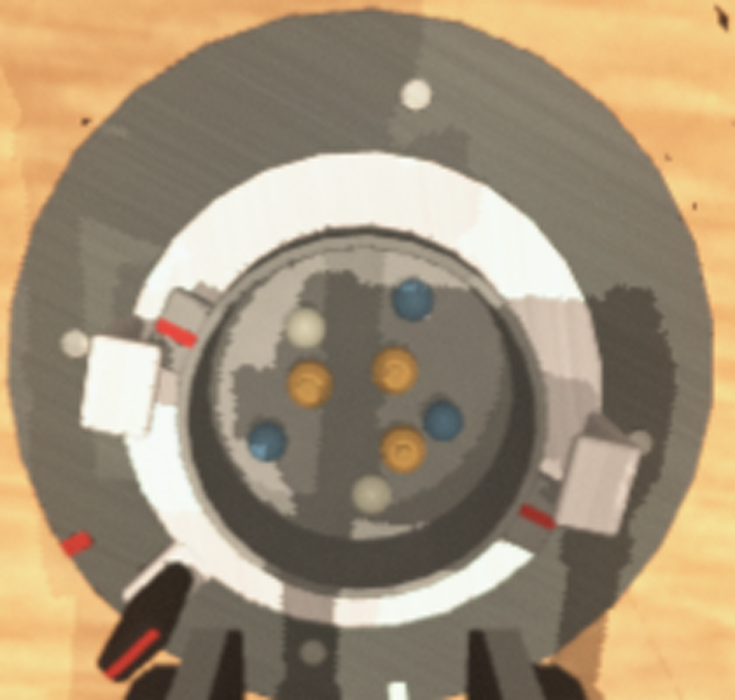

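```bash
python3 - <<'E'
from h import *
w=pick(np.array([488,10])); 
c=get_tool_pos(); move_linear((c[0],c[1],235),300)
goto((BC[0],BC[1],220),qat(BC)); p=read_camera("wrist")
for uv in [(314,191),(354,154),(321,187)]: print(uv,onz(p,uv,20)[:2]-BC)
print(onz(p,(220+175/3.5,60+332/3.5),62)[:2]-BC,onz(p,(220+537/3.5,60+517/3.5),62)[:2]-BC)
pads=[onz(p,(220+175/3.5,60+332/3.5),62)[:2],onz(p,(220+537/3.5,60+517/3.5),62)[:2]]
print(np.mean(pads,0),np.hypot(*(pads[0]-pads[1])),math.atan2(*(pads[0]-pads[1])[::-1]))
# rim circle/base disc
mk=masks_of(p,"barrel")[0]["pixels"]; cv2.imwrite("pics/mk.png",(mk*255).astype(np.uint8))
print(mk.sum())
E
```

```text
width 12.449605000325366 13.067725678825857
(314, 191) [-8.18011529 22.85867753]
(354, 154) [ -3.79057973 -42.48132306]
(321, 187) [-9.7669585 13.0645984]
[58.51377116 25.68485423] [-56.74943229 -22.82332921]
[ 487.68216943 -403.06923749] 125.05458780619578 0.39834784111637667
29518
```

View pics/mk.png

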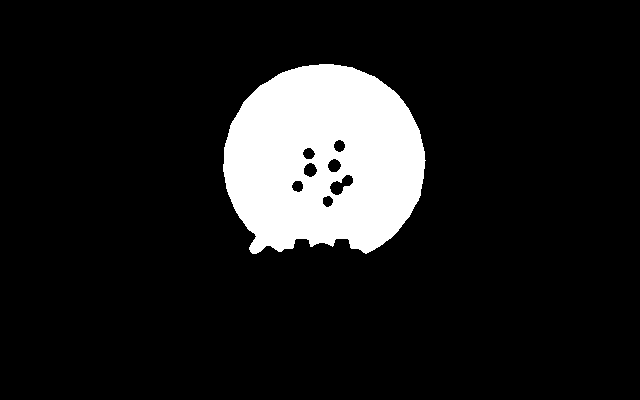

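```bash
sed -i 's/p\[1\],8),80/p[1],11),80/' h.py; python3 - <<'E'
from h import *
drop(1.9,22)
goto((480,-398,200),qat(BC)); p=read_camera("wrist"); save(p,"d4.png",(200,60,440,260),3.3)
from scipy.optimize import least_squares
for t in ["barrel"]:
  mk=masks_of(p,t)[0]["pixels"].astype(np.uint8)
  c=max(cv2.findContours(mk,cv2.RETR_EXTERNAL,cv2.CHAIN_APPROX_NONE)[0],key=len)[:,0]
  W=np.array([onz(p,uv+0.0,8)[:2] for uv in c if uv[1]<210])
  s=least_squares(lambda a:np.hypot(W[:,0]-a[0],W[:,1]-a[1])-a[2],[487,-404,125],loss="soft_l1"); print(s.x,s.cost,len(W))
for t,z in [("collar_grip",64),("open_mark",8),("locked_mark",8),("claw",75),("casting1",12)]:
  for a in mark_of(p,t)[:4]: print(t,a["conf"],a["xy"],onz(p,a["xy"],z)[:2])
print(get_time())
E
```

```text
[ 487.46218224 -404.40086313  123.44163859] 40.374560871308674 409
collar_grip 0.67 [257.9, 236.5] [ 482.60468882 -311.13453519]
collar_grip 0.63 [327.1, 198.2] [ 468.30886377 -393.05423031]
open_mark 0.67 [335.2, 258.5] [ 387.79356327 -341.12103225]
open_mark 0.21 [91.8, 325.5] [521.00160049 -29.38505364]
locked_mark 0.76 [235.6, 215.6] [ 509.86901491 -284.50186195]
claw 0.85 [261.4, 165.5] [ 535.06424066 -367.77856797]
claw 0.65 [257.9, 239.6] [ 482.12217634 -313.66590489]
casting1 0.61 [336.1, 182.5] [ 464.38833831 -404.62420925]
casting1 0.56 [334.0, 158.0] [ 488.09690585 -420.80377823]
casting1 0.46 [307.4, 185.1] [ 483.47278119 -376.92300625]
casting1 0.46 [308.2, 162.3] [ 503.20618833 -395.04053652]
57.8083
```

View pics/d4.png

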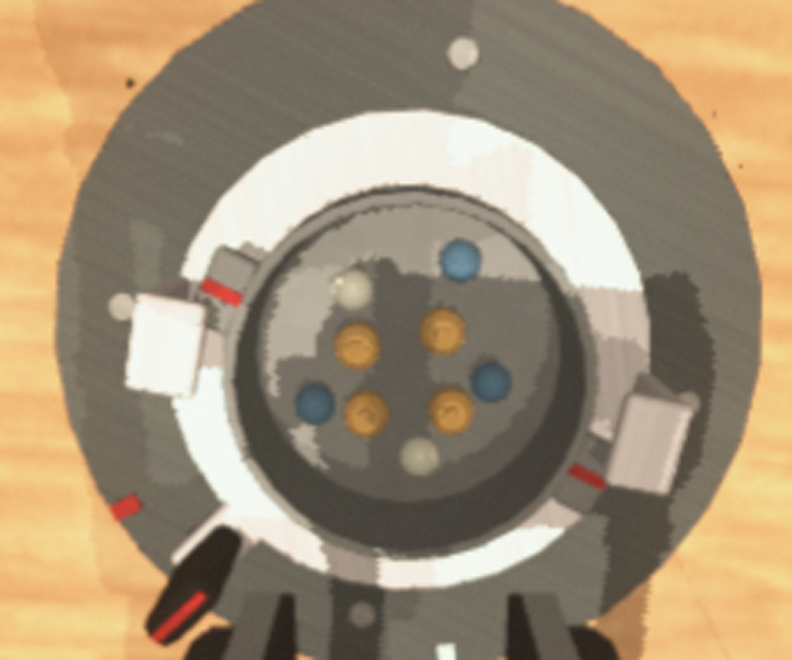

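```bash
sed -i 's/^BC=.*/BC=np.array([487.4,-404.0])/' h.py; python3 - <<'E'
from h import *
c=get_tool_pos(); move_linear((c[0],c[1],240),300)
goto((660,-60,215),qat((660,-60))); p=read_camera("wrist"); save(p,"e1.png",(220,60,420,210),4); P2=[p]
for t,z in [("stirrer",3),("stirrer_mat",0)]:
  for a in mark_of(p,t)[:2]: print(t,a["conf"],a["xy"],onz(p,a["xy"],z)[:2])
mk=masks_of(p,"stirrer_mat")[0]["pixels"].astype(np.uint8)
goto((640,-130,240),qat((640,-130))); p=read_camera("wrist"); save(p,"e2.png",(120,20,420,245),2.6)
for t,z in [("stirrer",3),("stirrer_mat",0)]:
  for a in mark_of(p,t)[:2]: print(t,a["conf"],a["xy"],onz(p,a["xy"],z)[:2])
print(get_time())
E
```

```text
stirrer 0.58 [320.7, 139.5] [700.93249612 -63.93425205]
stirrer_mat 0.69 [319.8, 137.5] [703.15346232 -63.04522192]
stirrer 0.61 [258.6, 136.4] [698.47463241 -60.77340999]
stirrer_mat 0.94 [262.5, 130.3] [704.81049795 -67.02613161]
60.275
```

View pics/e1.png

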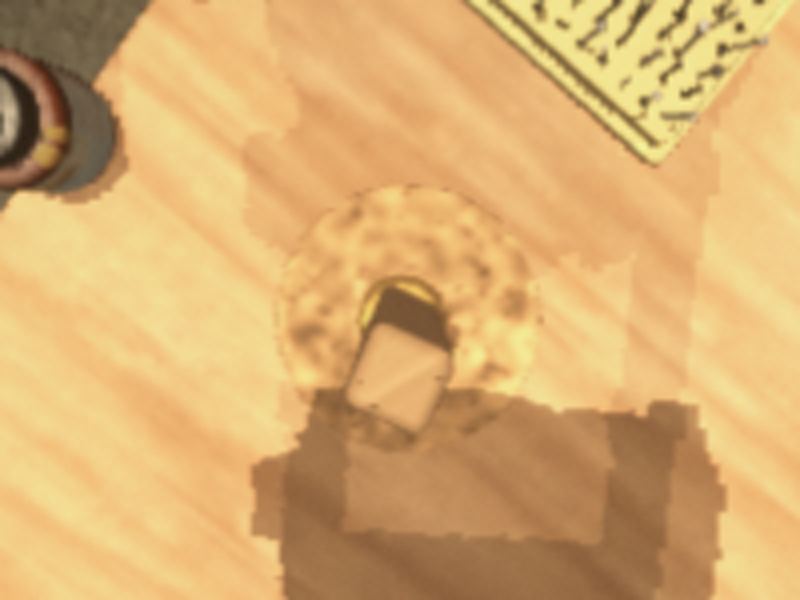

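View pics/e2.png

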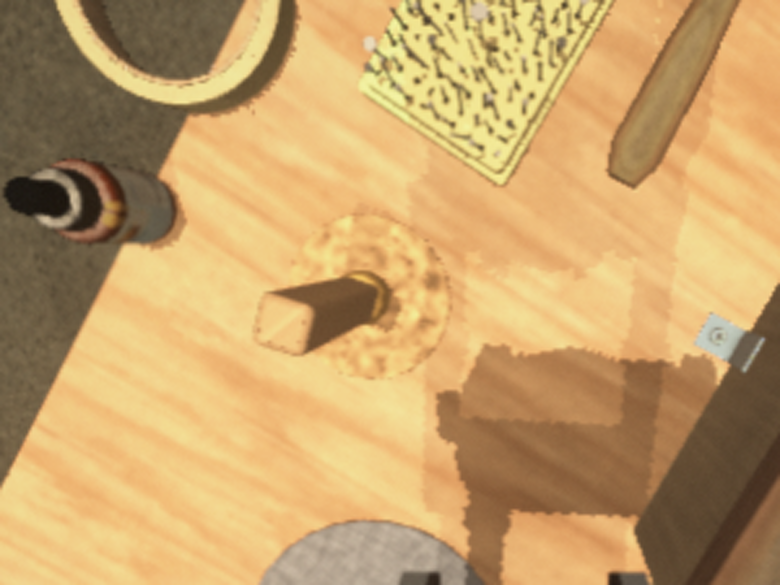

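```bash
python3 - <<'E'
from h import *
goto((660,-60,215),qat((660,-60))); p=read_camera("wrist")
C=np.array([onz(p,(220+u/4,60+v/4),143)[:2] for u,v in [(384,321),(452,352),(411,435),(346,390)]])
print(C.round(1),C.mean(0))
for i in range(4):
    d=C[(i+1)%4]-C[i]; print(np.hypot(*d).round(1),math.degrees(math.atan2(d[1],d[0]))%90)
print(math.degrees(math.atan2(-60,660)))
E
```

```text
[[712.4 -57.6]
 [705.5 -69.9]
 [690.4 -60.8]
 [700.1 -49.2]] [702.13492638 -59.34575039]
14.1 60.79309594335629
17.6 59.00406228049272
15.1 50.060674506595184
14.9 55.55265581643348
-5.194428907734806
```

```bash
python3 - <<'E'
import numpy as np
px=np.array([(357,346),(443,331),(366,413),(451,411)],float);W=np.array([(15.8,9),(.7,-16.8),(-3.9,27.1),(-23,-.6)])
A=np.linalg.lstsq(np.c_[px,np.ones(4)],W,rcond=None)[0]
b=np.c_[np.array([(352,289),(460,260),(490,382),(315,404),(419,457)],float),np.ones(5)]@A; print(b.round(1)); print((np.c_[px,np.ones(4)]@A-W).round(1))
best=[]
for x in np.arange(-36,37,1):
  for y in np.arange(-36,37,1):
    if np.hypot(x,y)>36: continue
    m=min(np.hypot(*(W-[x,y]).T).min()-8,np.hypot(*(b-[x,y]).T).min()-7); best.append((m,x,y))
best.sort(reverse=True); print(best[:15])
E
python3 - <<'E'
import sys; sys.path.insert(0,'.')
from h import *
x=np.array([701.5,-62.0]); q=qat(x,math.radians(57))
for P in [(x[0],x[1],80),(x[0],x[1],190),(x[0],x[1],260),(BC[0],BC[1],260),(600,-220,260)]:
    j=ik(P,q); print(P,None if j is None else np.round(j,2))
E
```

```text
[[ 32.5  -3.1]
 [ 15.8 -41.6]
 [-23.9 -18.1]
 [  9.9  37.8]
 [-28.   22. ]]
[[ 0.2  1.5]
 [-0.2 -1.3]
 [-0.2 -1.5]
 [ 0.2  1.3]]
[(np.float64(13.964609284083767), np.int64(26), np.int64(-23)), (np.float64(13.88314039801725), np.int64(23), np.int64(-22)), (np.float64(13.75176314637379), np.int64(25), np.int64(-23)), (np.float64(13.75059275812167), np.int64(24), np.int64(-22)), (np.float64(13.710135881656754), np.int64(22), np.int64(-21)), (np.float64(13.677105134277255), np.int64(27), np.int64(-23)), (np.float64(13.560466951164834), np.int64(22), np.int64(-22)), (np.float64(13.36209552362121), np.int64(25), np.int64(-22)), (np.float64(13.341903619124146), np.int64(26), np.int64(-24)), (np.float64(13.328869177842595), np.int64(24), np.int64(-23)), (np.float64(13.290076182513342), np.int64(23), np.int64(-21)), (np.float64(13.016062760011984), np.int64(26), np.int64(-22)), (np.float64(12.955428890862628), np.int64(21), np.int64(-22)), (np.float64(12.947184523548177), np.int64(23), np.int64(-23)), (np.float64(12.919520154134712), np.int64(22), np.int64(-20))]
(np.float64(701.5), np.float64(-62.0), 80) [-0.14  0.38  1.12  0.    1.64  2.01]
(np.float64(701.5), np.float64(-62.0), 190) [-0.14  0.38  0.93  0.    1.83  2.01]
(np.float64(701.5), np.float64(-62.0), 260) [-0.14  0.42  0.76  0.    1.96  2.01]
(np.float64(487.4), np.float64(-404.0), 260) [-0.75  0.2   1.02  0.    1.92  1.4 ]
(600, -220, 260) [-0.4   0.22  1.    0.    1.92  1.74]
```

```bash
python3 - <<'E'
from h import *
x=np.array([701.5,-62.0]); q=qat(x,math.radians(57))
move_gripper(70,60); goto((x[0],x[1],190),q)
save(read_camera("wrist"),"f0.png",(200,100,440,330),3)
move_linear((x[0],x[1],80),120); print(get_contact_force(),get_tool_pos()); save(read_camera("wrist"),"f1.png",(200,100,440,330),3)
E
```

```text
[0.02704216 0.39415875 0.37406138] [702.13808661 -62.10037555  81.50676681]
```

View pics/f1.png

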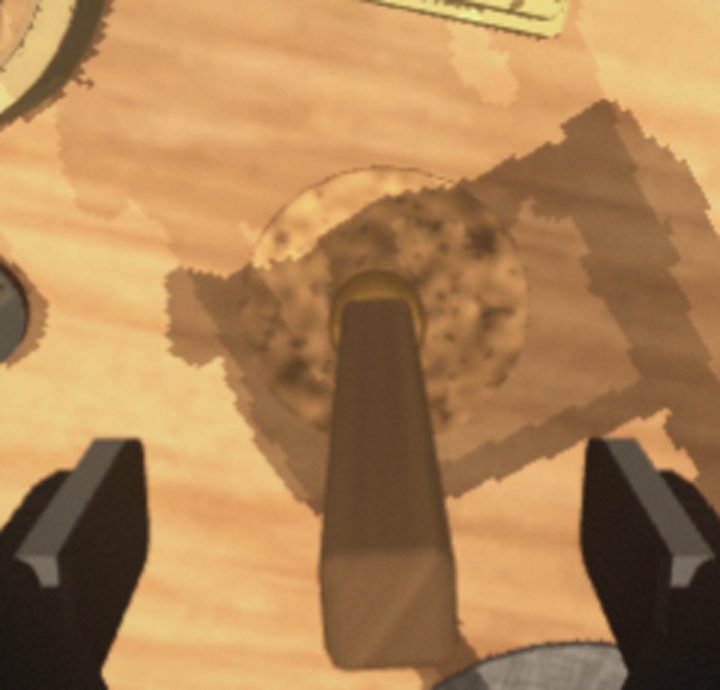

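```bash
python3 - <<'E'
from h import *
move_linear((700.3,-64.0,80),50); move_gripper(10,70); print(get_width(),get_contact_force(),get_tool_pos())
save(read_camera("scene"),"f2.png",(170,120,320,260),5)
z0=get_tool_pos()
move_linear((700.3,-64.0,262),150); print(get_width(),get_contact_force(),get_time()); save(read_camera("wrist"),"f3.png",(200,100,440,330),3)
save(read_camera("scene"),"f4.png",(150,0,350,260),3)
E
```

```text
17.148753246540323 [-0.09584013 -0.29622333  0.31243732] [700.31177476 -64.01364378  80.05617601]
17.21312846055286 [-0.20112242 -0.82797721 -1.28366755] 65.0833
```

View pics/f3.png

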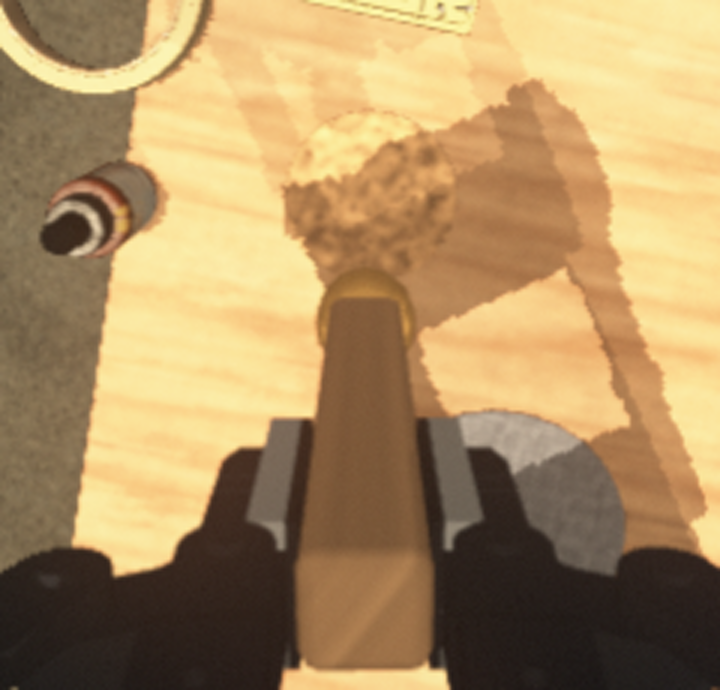

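View pics/f4.png

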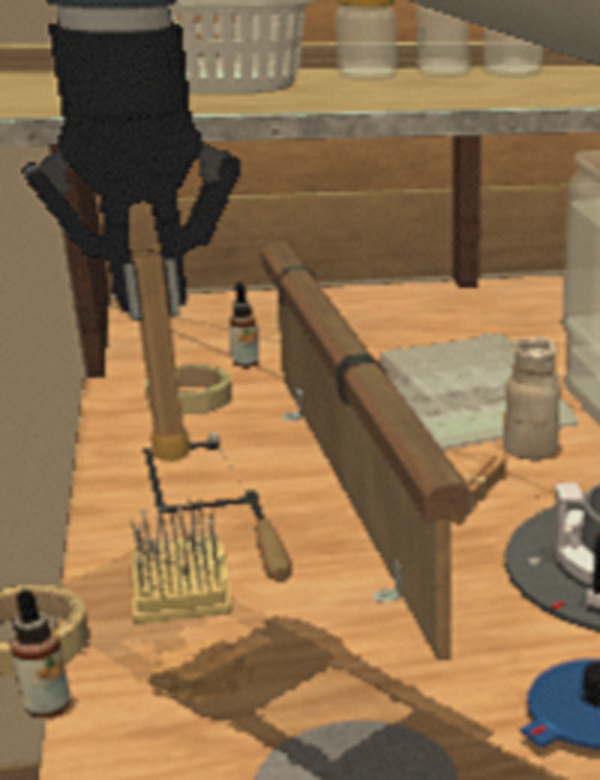

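```bash
python3 - <<'E'
from h import *
p=read_camera("wrist"); t=get_tool_pos(); print(t, proj(p,(t[0],t[1],t[2]-77)), proj(p,(t[0],t[1],t[2]-77+140)))
for a in mark_of(p,"stirrer")[:2]: print(a["conf"],a["xy"],onz(p,a["xy"],t[2]-77))
s=read_camera("scene");print(proj(s,(t[0],t[1],t[2]-77)))
for a in mark_of(s,"stirrer")[:2]: print(a["conf"],a["xy"])
E
```

```text
[700.03488237 -63.96777668 260.71133122] [323.47955502 203.61204022] [326.34841525 309.15784574]
0.56 [323.4, 204.7] [699.28918263 -63.40801825 183.71133122]
[206.57492665 150.39888828]
0.77 [208.6, 148.4]
```

```bash
python3 - <<'E'
from h import *
q=get_tool_rot()
P=BC+[23,-22]; q=qat(P,math.radians(57))
goto((P[0],P[1],262),q); print(get_time(),get_width())
save(read_camera("scene"),"g0.png",(280,60,450,230),4)
move_linear((P[0],P[1],150),120)
p=read_camera("wrist"); save(p,"g1.png"); t=get_tool_pos(); print(t,proj(p,(t[0],t[1],t[2]-77)))
E
```

```text
66.9 17.310559188381557
[ 510.85251978 -426.40573299  151.58404673] [323.59946308 203.90172514]
```

View pics/g1.png

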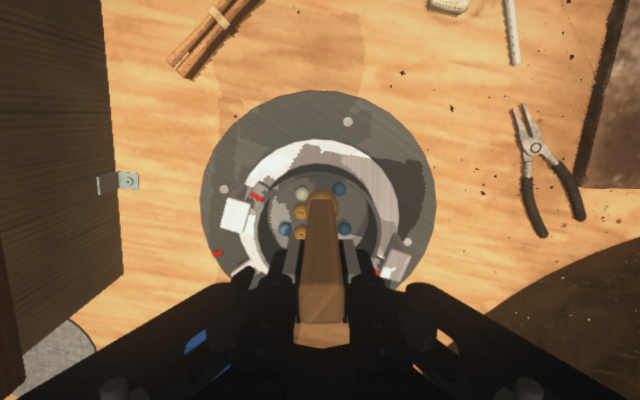

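```bash
python3 - <<'E'
from h import *
P=BC+[23,-22]
f0=np.array(get_contact_force())
for z in [115,104,98,95,93]:
    move_linear((P[0],P[1],z),60); f=np.array(get_contact_force())-f0; print(z,get_tool_pos()[2].round(1),f.round(1))
    if abs(f[2])>6: break
save(read_camera("side"),"g2.png",(220,200,400,380),4); print(get_width(),get_time())
E
```

```text
115 115.1 [-0.2 -0.4  1. ]
104 103.1 [-0.7  0.7  0.5]
98 98.1 [-0.7  1.1  2.2]
95 96.7 [1.4 3.  6.5]
17.018809976811724 69.7
```

View pics/g2.png

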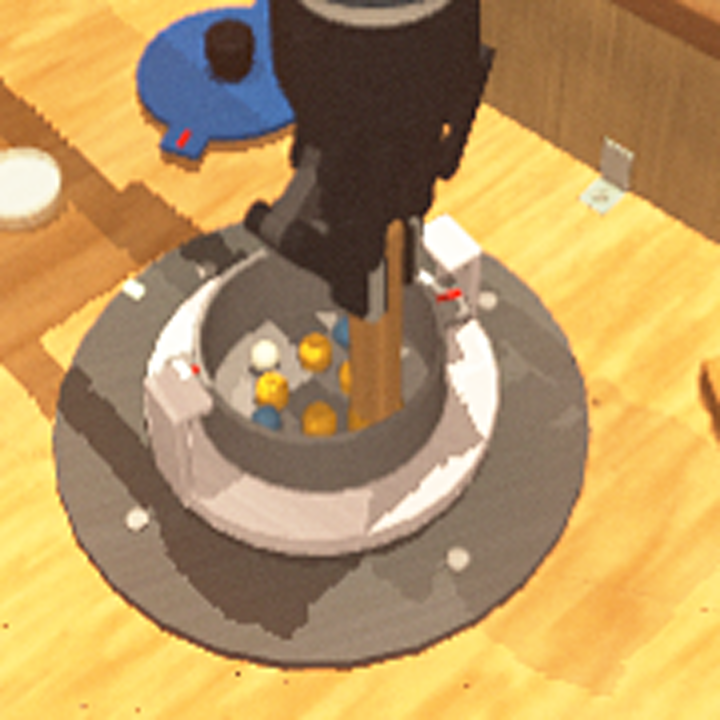

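```bash
cat > stir.py <<'E'
from h import *
import sys
def stir(a0,turns,z,r=22,n=14,rate=70,zmin=94):
    f0=np.array([0,0,0.]); mx=0
    N=int(n*turns)
    for i in range(1,N+1):
        a=a0+2*math.pi*i/n
        t=BC+r*np.array([math.cos(a),math.sin(a)])
        move_linear((t[0],t[1],z),rate)
        f=np.array(get_contact_force()); mx=max(mx,np.linalg.norm(f))
        if i%3==0: print(i,round(math.degrees(a)),f.round(1),get_tool_pos().round(1),z)
        if np.linalg.norm(f)>35: print("STOP",f); return a,z
        if f[2]>7: z=min(z+1,100)
        elif f[2]<3 and z>zmin: z-=1
    print("max",mx); return a,z
E
python3 - <<'E'
from stir import *
a=math.atan2(-22,23); t=BC+24*np.array([math.cos(a),math.sin(a)])
move_linear((t[0],t[1],98),40); print(get_contact_force())
print(stir(a,0.6,98)); print(get_time(),get_width())
save(read_camera("side"),"g3.png",(220,200,400,380),4)
E
```

```text
[ 0.22627578 -0.10108085 -1.03226866]
3 33 [-0.9  0.6  9.1] [ 506.5 -392.2  101.9] 99
6 111 [-2.   0.4 13.2] [ 480.3 -384.3  104. ] 100
max 13.39488609556082
(2.8272120060318917, 100)
72.4 17.487025506784487
```

View pics/g3.png

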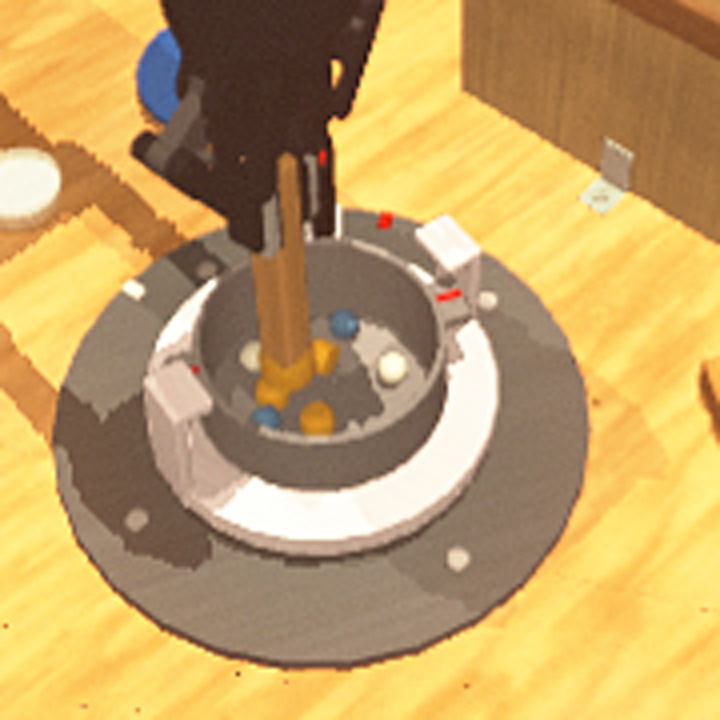

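```bash
python3 - <<'E'
from h import *
t=get_tool_pos(); move_linear((t[0],t[1],125),100)
p=read_camera("side"); save(p,"g4.png",(220,200,400,380),4)
w=read_camera("wrist"); save(w,"g5.png",(220,120,420,290),4)
for t,z in [("casting1",12),("bead1",19)]:
  for n,q in (("side",p),("wrist",w)):
    print(t,n,[((onz(q,a["xy"],z)[:2]-BC).round().tolist(),round(a["conf"],2)) for a in mark_of(q,t)[:6]])
E
```

```text
casting1 side [([3.0, -16.0], 0.56), ([-7.0, 13.0], 0.54), ([0.0, -11.0], 0.48), ([-24.0, -10.0], 0.44), ([-27.0, 24.0], 0.4)]
casting1 wrist [([4.0, 15.0], 0.83), ([-22.0, -0.0], 0.51), ([-18.0, 26.0], 0.47)]
bead1 side [([-23.0, -18.0], 0.59), ([-1.0, 38.0], 0.55), ([24.0, 10.0], 0.39), ([-39.0, 21.0], 0.39)]
bead1 wrist [([12.0, -35.0], 0.79), ([33.0, 16.0], 0.74), ([5.0, 36.0], 0.71), ([-21.0, -17.0], 0.63)]
```

View pics/g4.png

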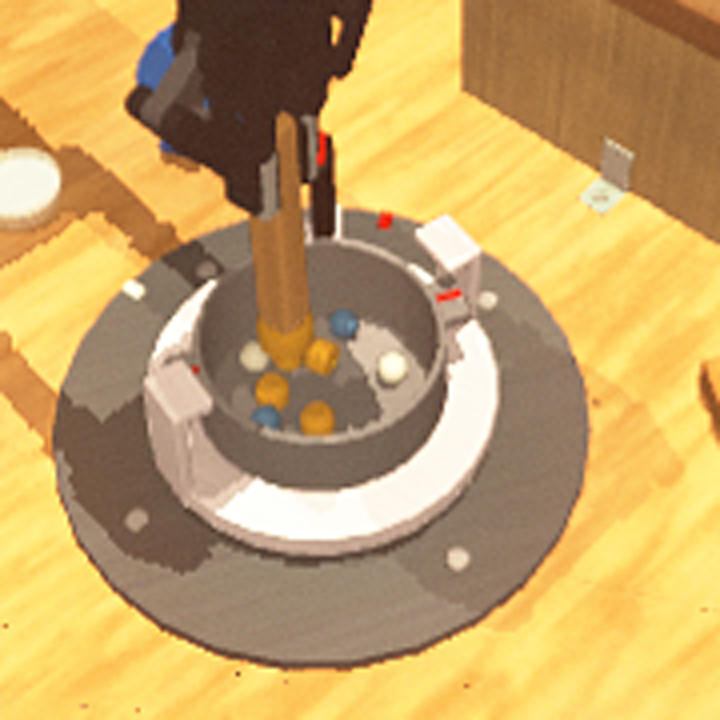

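View pics/g5.png

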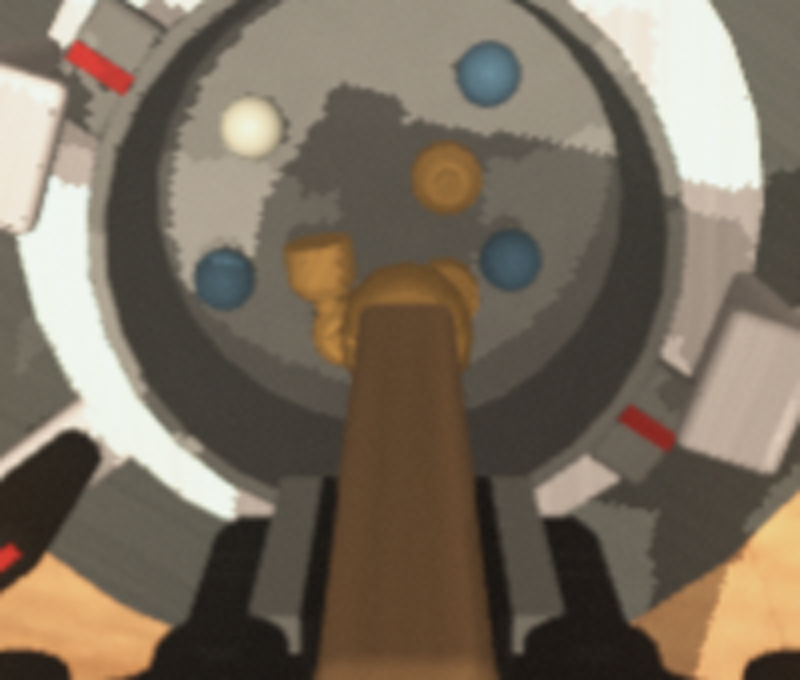

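```bash
python3 - <<'E'
from stir import *
w=read_camera("wrist")
T=onz(w,(220+345/4,120+148/4),15)[:2]; print(T-BC, np.hypot(*(T-BC)))
move_linear((T[0],T[1],125),80)
f0=np.array(get_contact_force()); save(read_camera("side"),"g6.png",(220,200,400,380),4)
for z in [110,103,100,98,96,94,93,92]:
    move_linear((T[0],T[1],z),50); f=np.array(get_contact_force())-f0; print(z,get_tool_pos()[2].round(1),f.round(1))
    if abs(f[2])>5: break
save(read_camera("wrist"),"g7.png",(220,120,420,290),4)
E
```

```text
[15.77449482  0.45046915] 15.780925490118399
110 109.3 [-0.7 -0.   0.5]
103 102.4 [-0.9 -0.4 -0.3]
100 99.8 [-1.   0.4 -0.6]
98 97.8 [ 0.1 -0.4  0.5]
96 95.9 [-0.6 -1.4  0.9]
94 93.7 [-0.6 -0.2 -0.2]
93 92.9 [ 0.  -1.1  0.6]
92 91.9 [-0.7 -1.1 -0.5]
```

View pics/g7.png

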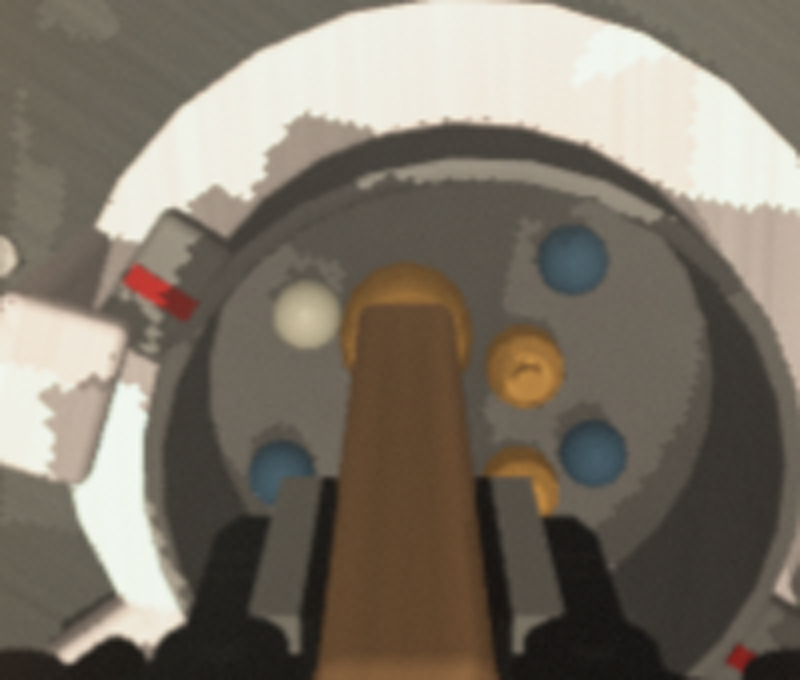

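```bash
cat >> stir.py <<'E'
def stir2(a0,turns,z=91,r=22,n=16,rate=60,r0=None):
    N=int(round(n*turns)); mx=0;zm=0
    for i in range(1,N+1):
        a=a0+2*math.pi*i/n; rr=r if r0 is None else r0+(r-r0)*min(1,i/4)
        t=BC+rr*np.array([math.cos(a),math.sin(a)])
        move_linear((t[0],t[1],z),rate)
        f=np.array(get_contact_force()); p=get_tool_pos(); mx=max(mx,np.linalg.norm(f)); zm=max(zm,p[2])
        if i%4==0: print(i,round(math.degrees(a)),f.round(1),(p[:2]-BC).round(1),p[2].round(1))
        if np.linalg.norm(f)>40 or p[2]>z+6: print("STOP",i,f,p); break
    print("max",mx,zm); return a
E
python3 - <<'E'
from stir import *
t=get_tool_pos(); move_linear((t[0],t[1],91),40)
a=stir2(0,1.0,r0=16); print(a,get_time(),get_width())
save(read_camera("wrist"),"g8.png",(220,120,420,290),4);save(read_camera("side"),"g9.png",(220,200,400,380),4)
E
```

```text
4 90 [ 0.3 -0.6 -1.5] [-0.2 21.9] 91.1
8 180 [-0.6 -0.3 -2. ] [-22.7   0. ] 90.3
12 270 [-4.3  1.8  0.3] [ -0.4 -21.7] 90.8
16 360 [-0.7  0.9 -0.7] [22.3  0.3] 91.2
max 5.506376021900517 91.75040659929331
6.283185307179586 81.0083 17.19628006959233
```

View pics/g8.png

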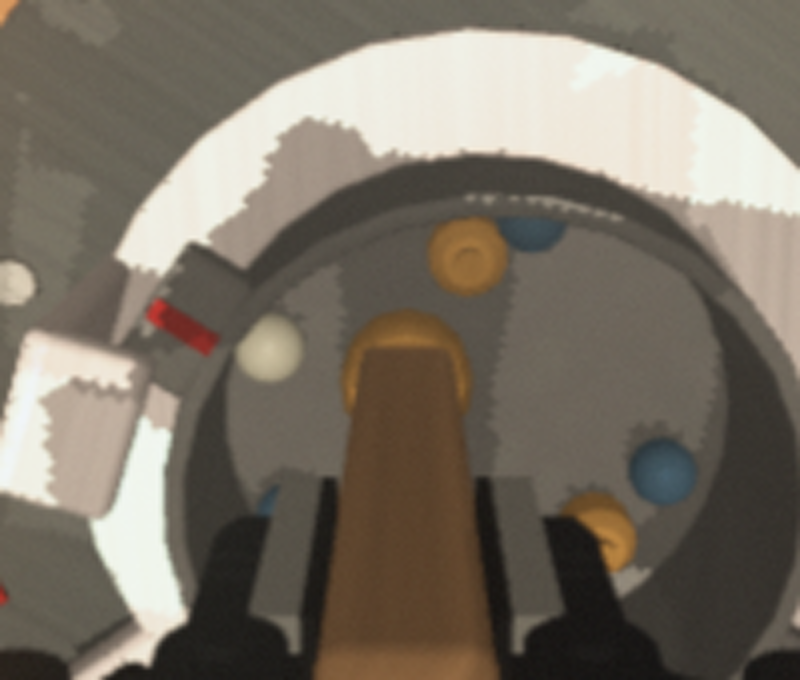

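View pics/g9.png

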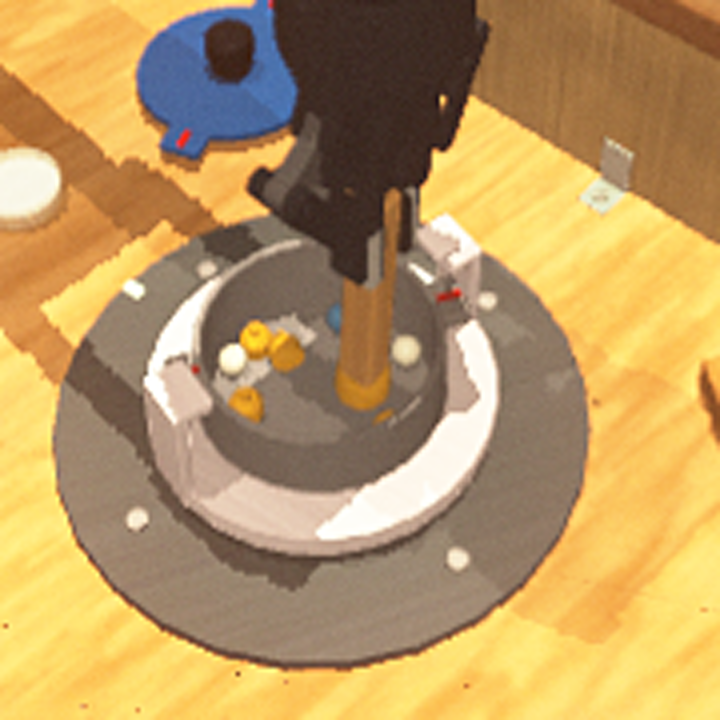

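```bash
python3 - <<'E'
from stir import *
a=stir2(0,1.25,r=24,rate=90,n=14); a=stir2(a,1.25,r=20,rate=90,n=14); print(a,get_time(),get_width())
save(read_camera("wrist"),"g10.png",(220,120,420,290),4);save(read_camera("side"),"g11.png",(220,200,400,380),4)
E
```

```text
4 103 [-1.1 -4.3 -1. ] [-5.6 22.7] 91.2
8 206 [-0.5  0.9 -1.2] [-22.1 -10.3] 90.4
12 309 [-1.5  0.  -1.7] [ 15.4 -18.3] 91.0
16 411 [ 0.5 -0.5 -2. ] [14.9 18.5] 91.2
max 5.759607365272803 91.65409075958368
4 566 [-0.3 -0.5 -2.1] [-18.   -8.9] 90.9
8 669 [ 0.3 -0.  -0.6] [ 12.8 -15.2] 91.0
12 771 [-0.1 -0.9 -1.2] [12.4 15.5] 91.2
16 874 [-0.4  0.3 -1.5] [-18.4   8.1] 91.0
max 2.148785331051888 91.19229816361232
16.156762218461793 90.425 17.447031788979604
```

View pics/g11.png

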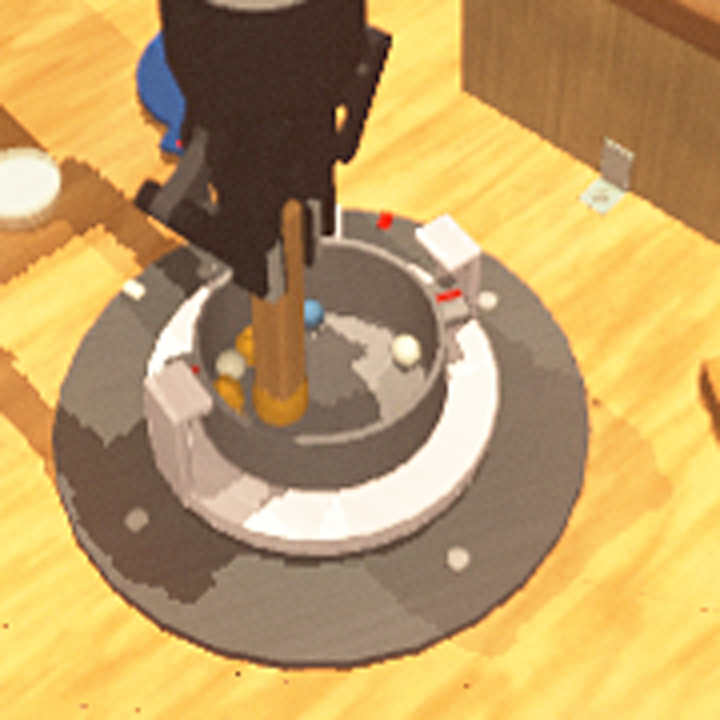

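```bash
python3 - <<'E'
from stir import *
a=math.atan2(8,-18.4)
a=stir2(a,1.3,r=27.5,rate=80,n=16,r0=20); print(get_time(),get_width())
save(read_camera("wrist"),"g12.png",(220,120,420,290),4);save(read_camera("side"),"g13.png",(220,200,400,380),4)
print(a)
E
```

```text
4 247 [-1.   0.5 -1.7] [-10.9 -25.1] 90.8
8 337 [-4.5  1.6  1.7] [ 24.6 -10.1] 90.9
12 427 [-0.7 -0.1 -0.7] [11.5 25.3] 91.3
16 517 [ 6.2 -2.7  0.1] [-24.2  10.5] 91.6
20 607 [ 0.3 -0.4 -0.8] [-11.4 -25.1] 90.6
max 6.811549758920513 91.8130997406657
96.4417 17.06050369140473
10.97814602872151
```

View pics/g13.png

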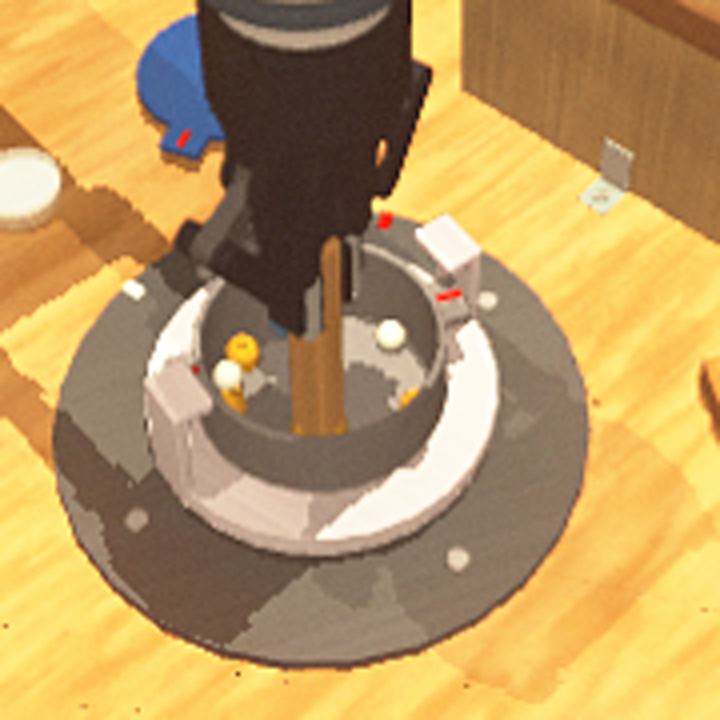

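```bash
python3 - <<'E'
from stir import *
a=stir2(10.978,1.5,r=27.5,rate=80,n=16); a=stir2(a,.9,r=22,rate=100,n=14); print(get_time(),get_width(),a)
save(read_camera("wrist"),"g14.png",(220,120,420,290),4);
t=get_tool_pos(); 
p=read_camera("wrist"); print(t,proj(p,(t[0],t[1],t[2]-77)),[x["xy"] for x in mark_of(p,"stirrer")[:2]])
move_linear((t[0],t[1],262),180)
save(read_camera("side"),"g15.png",(220,200,400,380),4)
E
```

```text
4 719 [-7.5  0.9 -0.2] [26.  -0.1] 90.8
8 809 [ 0.4 -0.1 -0.9] [ 0.8 27.6] 91.3
12 899 [ 5.1 -1.  -0.1] [-26.9   0.4] 91.2
16 989 [-0.3  0.2 -1.2] [ -0.7 -27.5] 90.9
20 1079 [-5.3 -3.1 -0. ] [25.9 -0.9] 91.1
24 1169 [-2.  -4.1 -1. ] [ 0.2 26.4] 91.4
max 8.674887812313461 91.76972738349485
4 1272 [ 0.9 -0.1 -0.9] [-21.6  -4.8] 90.8
8 1375 [-0.7 -0.1 -1.1] [  9.3 -19.6] 90.9
12 1478 [-0.3 -0.2 -0.7] [17.4 13.3] 91.2
max 2.1037590704499625 91.17689296084586
106.6167 17.341098202084822 26.237164317436136
[ 497.39712083 -384.73879008   91.15101933] [323.56959506 203.83138993] [[320.5, 206.9], [348.1, 319.7]]
```

View pics/g15.png

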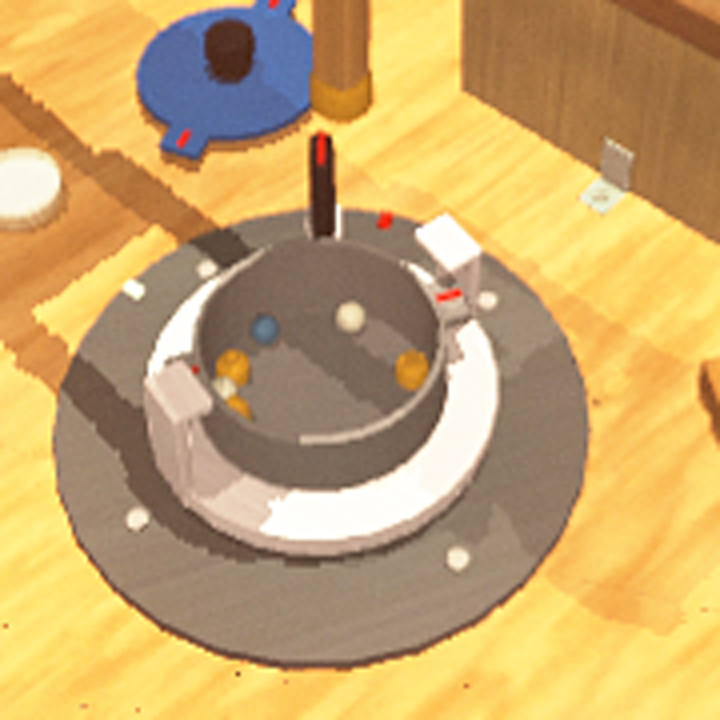

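```bash
python3 - <<'E'
from h import *
x=(702.5,-65.0); q=qat(x,math.radians(57))
goto((x[0],x[1],262),q); move_linear((x[0],x[1],95),150)
f0=np.array(get_contact_force())
for z in np.arange(88,70,-1.5):
    move_linear((x[0],x[1],z),40); f=np.array(get_contact_force())-f0
    if f[2]>3: break
print(z,f,get_tool_pos(),get_time())
save(read_camera("wrist"),"i0.png",(200,100,440,330),3)
move_gripper(40); sleep(.3); move_gripper(70)
move_linear((x[0],x[1],200),150); 
print(get_time())
goto((660,-60,215),qat((660,-60))); p=read_camera("wrist"); save(p,"i1.png",(220,60,420,210),4)
for t,z in [("stirrer",3),("stirrer_mat",0)]:
  for a in mark_of(p,t)[:2]: print(t,a["conf"],a["xy"],onz(p,a["xy"],z)[:2])
save(read_camera("scene"),"i2.png",(170,120,320,260),5)
E
```

```text
77.5 [-2.02587757 -0.38642322  8.0917354 ] [702.92278879 -65.12951333  79.71593105] 112.675
114.7417
stirrer 0.73 [322.4, 139.2] [701.03771433 -64.51455151]
stirrer_mat 0.94 [321.0, 139.3] [700.82773076 -62.80662159]
stirrer_mat 0.47 [615.7, 297.4] [ 448.01458103 -446.29503184]
```

View pics/i2.png

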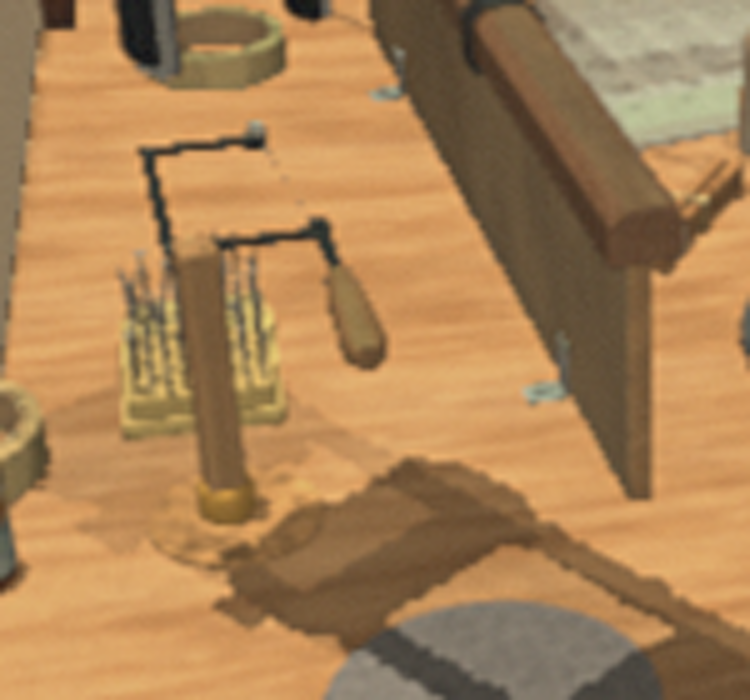

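View pics/i1.png

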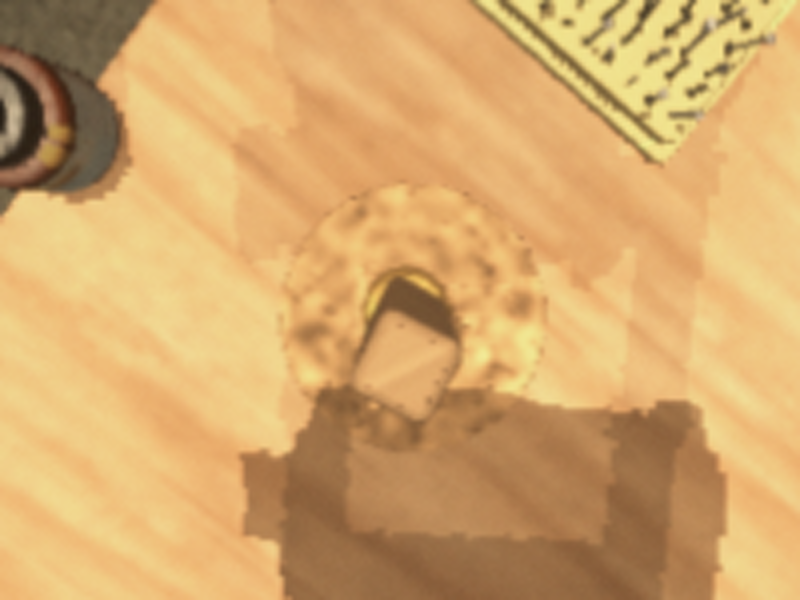

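```bash
cat > col.py <<'E'
from h import *
def gp(a,r=96): return BC+r*np.array([math.cos(a),math.sin(a)])
def arc(a0,a1,z,step=math.radians(5),rate=50):
    n=max(1,int(math.ceil(abs(a1-a0)/step)))
    for i in range(1,n+1):
        a=a0+(a1-a0)*i/n; p=gp(a)
        move_linear((p[0],p[1],z),rate,quat(a-math.pi/2))
        f=np.array(get_contact_force())
        if np.linalg.norm(f)>25: print("force",math.degrees(a),f.round(1))
    return a
E
python3 - <<'E'
from col import *
a0=math.radians(93.5); P=gp(a0)
t=get_tool_pos(); move_linear((t[0],t[1],240),250)
move_gripper(45,60)
goto((P[0],P[1],200),quat(a0-math.pi/2)); move_linear((P[0],P[1],90),150)
p=read_camera("wrist"); save(p,"j0.png",(170,80,470,330),2.6)
for t,z in [("collar_grip",64)]:
  for a in mark_of(p,t)[:2]:
    X=onz(p,a["xy"],z)[:2]-BC; print(t,a["conf"],a["xy"],X,math.degrees(math.atan2(X[1],X[0])),np.hypot(*X))
E
```

```text
collar_grip 0.84 [313.3, 220.6] [-7.82704585 97.07427801] 94.60975506669483 97.38931202673038
collar_grip 0.75 [294.2, 344.2] [-16.74571981  -1.34904441] -175.39416721340717 16.7999718065777
```

View pics/j0.png

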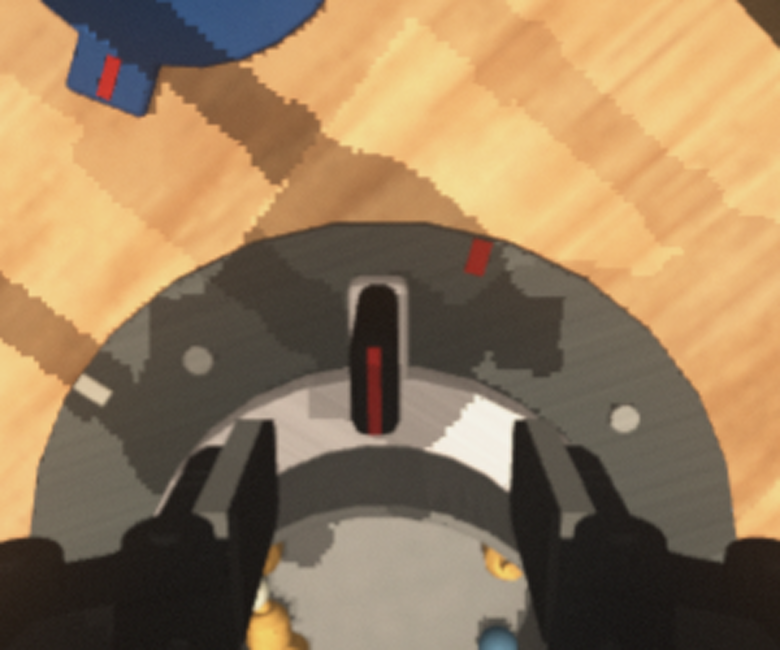

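```bash
python3 - <<'E'
from col import *
a0=math.radians(94.6); P=gp(a0)
move_linear((P[0],P[1],25),100,quat(a0-math.pi/2)); print(get_contact_force()); move_gripper(5,60); print(get_width(),get_contact_force())
a1=math.radians(130); a=arc(a0,a1,25); print(get_width(),get_contact_force(),get_time())
move_gripper(40); P=gp(a1); move_linear((P[0],P[1],110),150)
P=gp(a1,80); p=read_camera("wrist"); save(p,"j1.png",(170,80,470,330),2.6)
for a in mark_of(p,"collar_grip")[:2]:
    X=onz(p,a["xy"],64)[:2]-BC; print(a["conf"],a["xy"],X,math.degrees(math.atan2(X[1],X[0])),np.hypot(*X))
print(get_time())
E
```

```text
[-0.00516463 -0.16804454 -0.2042941 ]
11.455805620080566 [-4.56408802  1.58715396  4.43038371]
11.188572937640723 [-11.92902087   5.03986163   9.69206118] 122.575
0.57 [319.7, 210.0] [-62.02105817  76.10726434] 129.1771559351823 98.17803899998006
123.7833
```

View pics/j1.png

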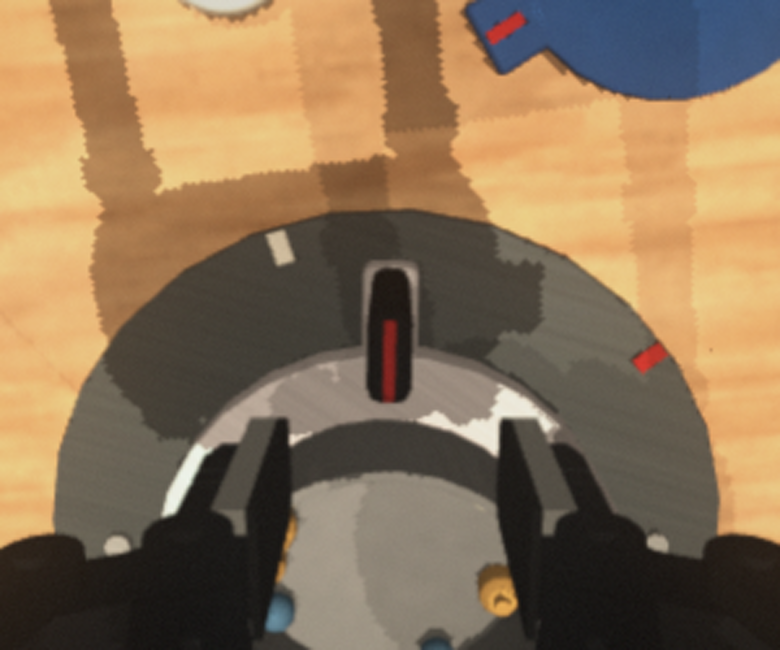

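```bash
python3 - <<'E'
from h import *
move_gripper(75)
t=get_tool_pos(); move_linear((t[0],t[1],200),250)
x=(405,-178,170); goto(x,qat(x)); p=read_camera("wrist"); save(p,"k0.png",(200,80,440,280),3.3)
for t,z in [("lid",0)]:
  for a in mark_of(p,t)[:2]: print(t,a["conf"],a["xy"],onz(p,a["xy"],z)[:2])
im=p["image"].astype(int); red=((im[:,:,2]>120)&(im[:,:,1]<90)&(im[:,:,0]<90)).astype(np.uint8)
n,l,s,c=cv2.connectedComponentsWithStats(red)
for i in range(1,n):
    if s[i,4]>8: print("red",s[i,4],c[i].round(1),onz(p,c[i],14)[:2].round(1))
mk=masks_of(p,"lid")[0]["pixels"]
hsv=cv2.cvtColor(p["image"],cv2.COLOR_BGR2HSV); blue=((hsv[:,:,0]>95)&(hsv[:,:,0]<130)&(hsv[:,:,1]>90)&mk).astype(np.uint8)
ys,xs=np.nonzero(blue); print(onz(p,(xs.mean(),ys.mean()),14)[:2])
c=max(cv2.findContours(blue,0,cv2.CHAIN_APPROX_NONE)[0],key=len)[:,0]
W=np.array([onz(p,uv+0.0,13)[:2] for uv in c])
from scipy.optimize import least_squares
s=least_squares(lambda a:np.hypot(W[:,0]-a[0],W[:,1]-a[1])-a[2],[415,-182,54],loss="soft_l1",f_scale=1); print(s.x,len(W))
E
```

```text
lid 0.83 [323.2, 168.3] [ 416.81531991 -183.90862126]
red 89 [384.9  36.2] [ 509.9 -287.3]
red 102 [601.8  42.4] [ 422.7 -467.8]
red 122 [489.5 101.1] [ 414.2 -361.1]
red 24 [380.5 164.8] [ 398.4 -241.2]
red 47 [265.  176.2] [ 436.1 -125.1]
red 40 [348.7 217.4] [ 357.8 -188.7]
red 434 [302.6 235.6] [ 358.7 -133.3]
red 36 [319.1 222.6] [ 365.4 -156.4]
red 67 [338.3 224.6] [ 354.7 -174.9]
red 64 [302.5 284. ] [ 303.3 -107.8]
red 25 [298. 294.] [293.4 -97.3]
red 506 [309.6 317.1] [259.  -96.8]
red 39 [332.4 315.4] [ 250.1 -123. ]
[ 422.84223289 -185.00047097]
[ 418.39223985 -184.94539319   51.40394537] 420
```

View pics/k0.png

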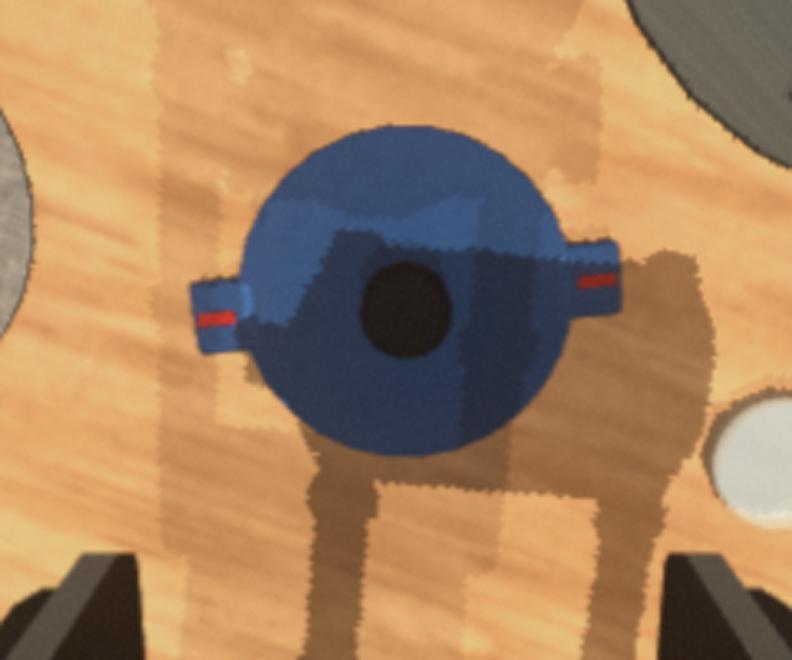

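```bash
python3 - <<'E'
from h import *
L=np.array([417.2,-183.5]); q=quat(math.radians(-30))
move_gripper(60,60); goto((L[0],L[1],80),q); move_linear((L[0],L[1],1),100); print(get_contact_force())
save(read_camera("wrist"),"k1.png",(200,100,440,330),3)
move_gripper(10,60); print(get_width(),get_contact_force(),get_tool_pos())
move_linear((L[0],L[1],20),60); sleep(.2); save(read_camera("wrist"),"k2.png",(170,100,470,330),2.6); print(get_width(),get_contact_force(),get_time())
save(read_camera("side"),"k3.png",(200,160,360,280),5)
E
```

```text
[0.89045876 0.37696406 0.08946686]
25.04764750532342 [-0.6349238   0.68233159  5.91392136] [ 417.63405403 -183.72096859    1.87963712]
25.16558866291214 [-0.26018572  0.25036277 -1.7760617 ] 131.0667
```

View pics/k2.png

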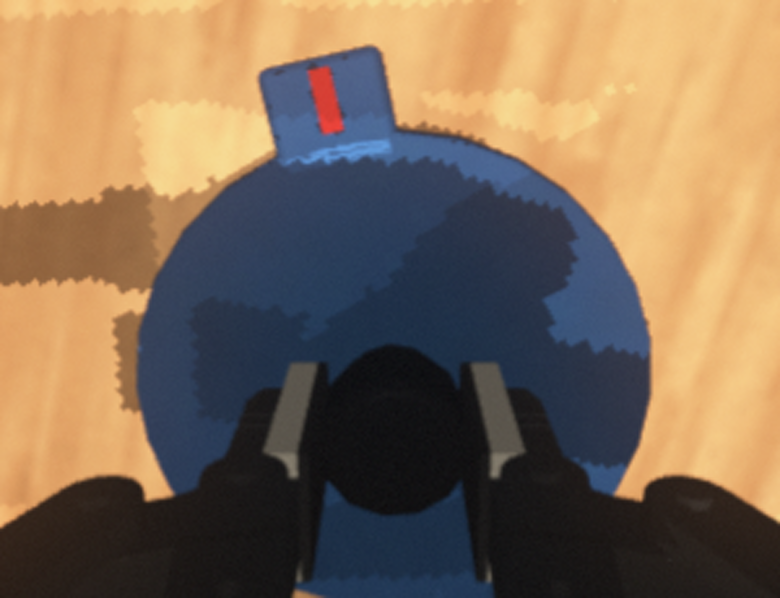

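View pics/k3.png

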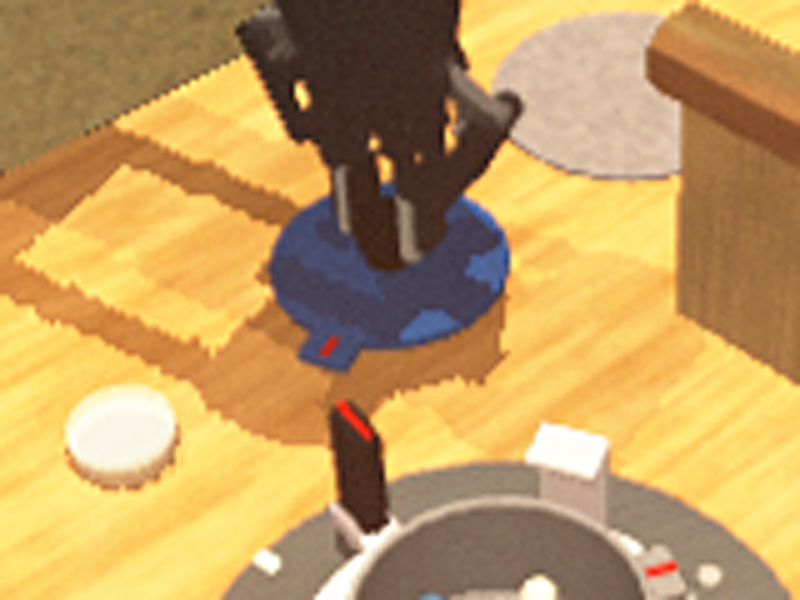

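```bash
python3 - <<'E'
from h import *
L=np.array([417.2,-183.5])
p=read_camera("wrist"); 
for uv in [(317/2.6+170,70/2.6+100),(325/2.6+170,100/2.6+100),(332/2.6+170,132/2.6+100)]:
    X=onz(p,uv,33)[:2]-get_tool_pos()[:2]; print(X,np.hypot(*X),math.degrees(math.atan2(X[1],X[0])))
move_linear((L[0],L[1],140),150)
d=np.array([487.5,-403.8]); yaw=math.radians(-30)-(math.radians(72)-.398)
goto((d[0],d[1],140),quat(yaw)); print(get_width(),get_tool_pos())
move_linear((d[0],d[1],85),80); sleep(.2)
p=read_camera("wrist"); save(p,"k4.png",(120,60,520,360),2)
save(read_camera("side"),"k5.png",(220,180,400,350),4); save(read_camera("scene"),"k6.png",(290,100,440,230),5)
print(get_time(),get_contact_force())
E
```

```text
[22.1939509 62.4886407] 66.31290728786577 70.44660166178186
[20.64775245 57.13539731] 60.75181731769907 70.1310136448707
[18.71266732 51.44156992] 54.73937371004915 70.01035996270097
25.316358538173514 [ 487.34859781 -402.76809541  139.34167197]
134.2167 [ 0.39359477 -1.24999265 -2.23005694]
```

View pics/k4.png

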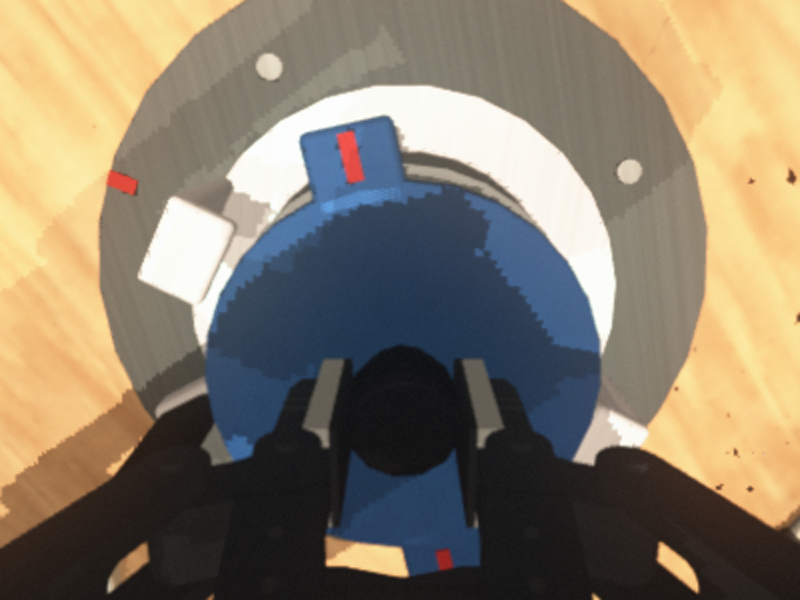

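View pics/k5.png

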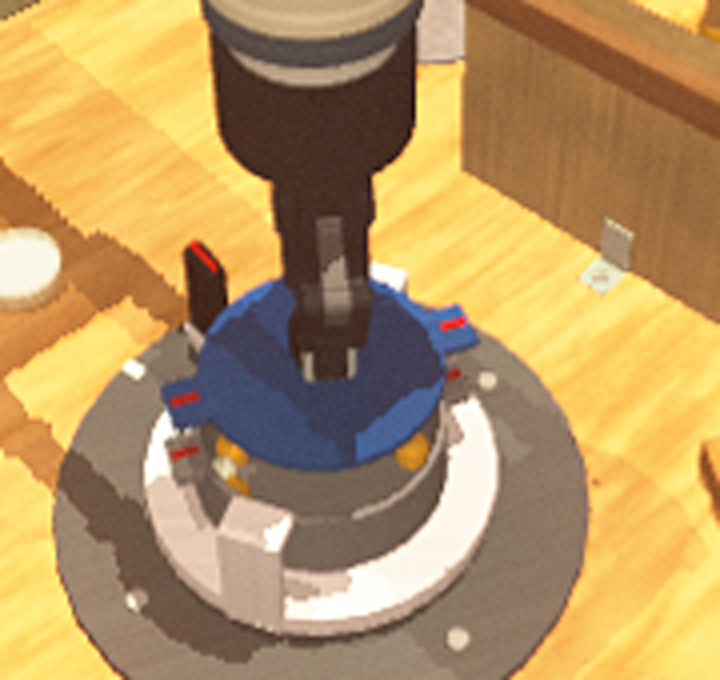

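View pics/k6.png

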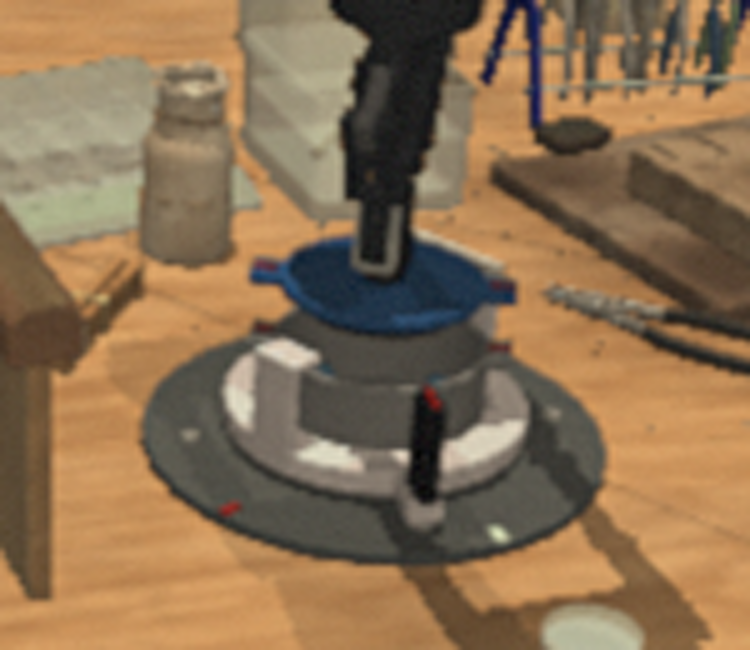

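```bash
python3 - <<'E'
from h import *
d=np.array([487.5,-403.8]); f0=np.array(get_contact_force())
for z in [75,68,65,62,60,58,57,56,55,54,53,52]:
    move_linear((d[0],d[1],z),50); f=np.array(get_contact_force())-f0; tp=get_tool_pos(); print(z,tp.round(1),f.round(1))
    if f[2]>8 : break
print(get_time())
save(read_camera("wrist"),"k7.png",(120,60,520,360),2)
save(read_camera("side"),"k8.png",(220,180,400,350),4); save(read_camera("scene"),"k9.png",(290,100,440,230),5)
E
```

```text
75 [ 487.1 -403.4   73.9] [-0.2  0.5  0.8]
68 [ 487.3 -403.5   67.3] [-0.4  1.4  0.8]
65 [ 487.4 -403.7   64.8] [-1.1  1.2  0.3]
62 [ 487.4 -403.7   61.7] [-1.   1.8  0.8]
60 [ 487.4 -403.7   59.8] [0.  0.9 0.7]
58 [ 487.4 -403.7   57.8] [0.3 1.3 0.8]
57 [ 487.5 -403.8   56.9] [0.  1.8 0.5]
56 [ 487.5 -403.8   55.9] [-0.3  1.6 -0.4]
55 [ 487.5 -403.8   55.9] [-3.   3.5  6.6]
54 [ 487.5 -403.9   55.9] [-4.1  4.7 11.2]
136.8583
```

View pics/k8.png

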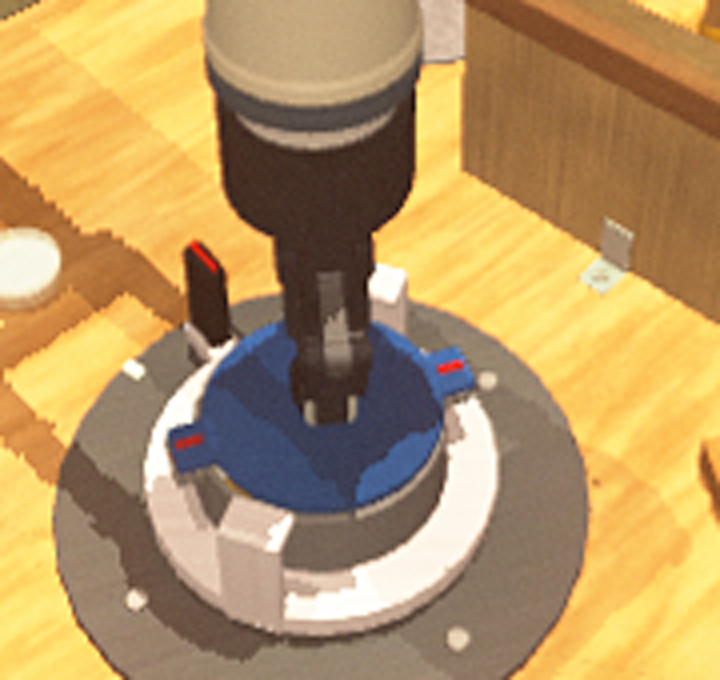

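View pics/k9.png

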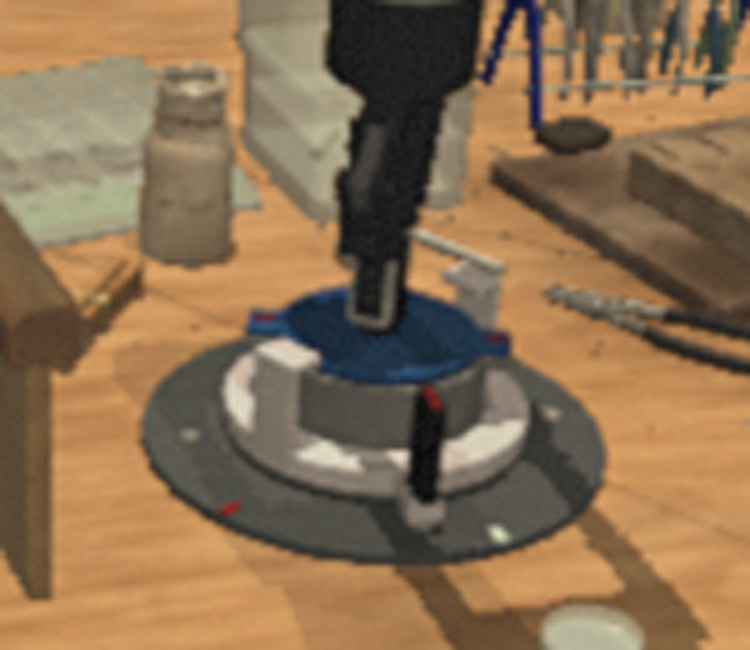

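```bash
python3 - <<'E'
from col import *
d=(487.5,-403.8)
move_gripper(45); move_linear((d[0],d[1],160),150)
save(read_camera("side"),"l0.png",(220,180,400,350),4)
a0=math.radians(129.5); P=gp(a0)
goto((P[0],P[1],160),quat(a0-math.pi/2)); move_linear((P[0],P[1],90),150)
p=read_camera("wrist"); save(p,"l1.png",(170,80,470,330),2.6)
for a in mark_of(p,"collar_grip")[:2]:
    X=onz(p,a["xy"],64)[:2]-BC; print(a["conf"],a["xy"],X,math.degrees(math.atan2(X[1],X[0])),np.hypot(*X))
print(get_time())
E
```

```text
0.84 [319.7, 218.5] [-60.79256183  76.21754317] 128.57652847550435 97.49281748226262
140.7417
```

View pics/l0.png

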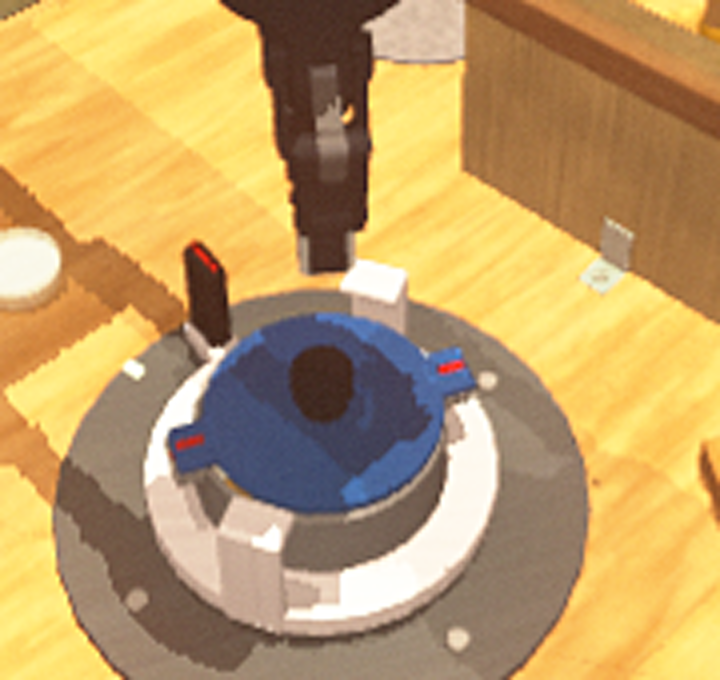

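View pics/l1.png

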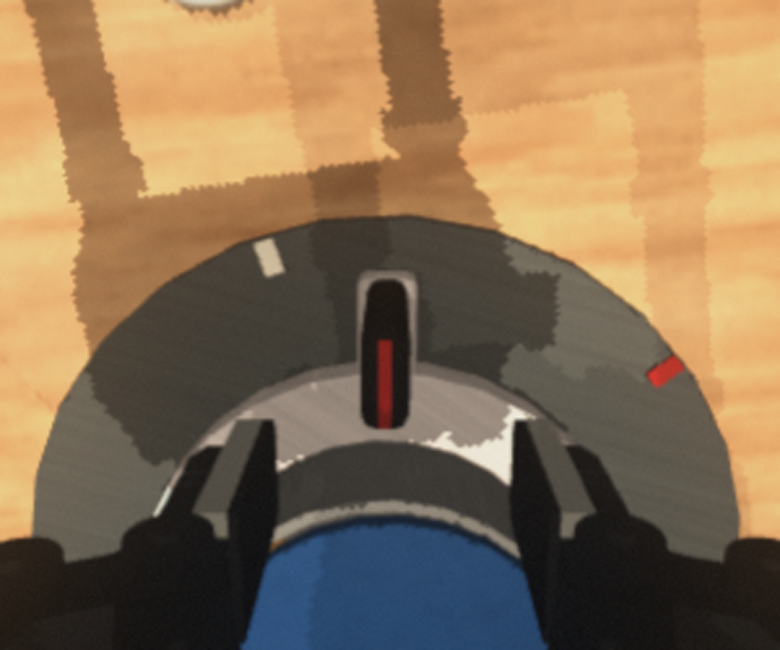

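```bash
python3 - <<'E'
from col import *
a0=math.radians(129.5); P=gp(a0)
move_linear((P[0],P[1],25),100); move_gripper(5,60); print(get_width(),get_contact_force())
a1=math.radians(78.5); a=arc(a0,a1,25); print(get_width(),get_contact_force(),get_time())
move_gripper(40); P=gp(a1); move_linear((P[0],P[1],110),150)
p=read_camera("wrist"); save(p,"m1.png",(170,80,470,330),2.6)
for t,z in [("collar_grip",64),("locked_mark",8)]:
  for a in mark_of(p,t)[:1]:
    X=onz(p,a["xy"],z)[:2]-BC; print(t,a["conf"],a["xy"],X,math.degrees(math.atan2(X[1],X[0])),np.hypot(*X))
t=get_tool_pos(); move_linear((t[0],t[1],220),200)
save(read_camera("side"),"m2.png",(220,180,400,350),4); save(read_camera("scene"),"m4.png")
x=(478,-395,230); goto(x,qat(x)); p=read_camera("wrist"); save(p,"m3.png",(200,60,440,260),3.3)
for t,z in [("collar_grip",64),("locked_mark",8),("open_mark",8),("claw",75),("lid",54)]:
  for a in mark_of(p,t)[:1]:
    X=onz(p,a["xy"],z)[:2]-BC; print(t,a["conf"],a["xy"],X,math.degrees(math.atan2(X[1],X[0])),np.hypot(*X))
print(get_time())
E
```

```text
11.230323040236884 [-4.98275876 -2.53372664  4.68676156]
11.345938523326629 [-6.6366708  -9.92361883  4.04173852] 145.325
collar_grip 0.96 [322.2, 215.2] [22.04505859 93.93493761] 76.79258961153407 96.48708261948484
locked_mark 0.89 [315.7, 175.8] [ 20.11640523 112.16637619] 79.83241776878238 113.95598144257048
collar_grip 0.83 [248.5, 207.9] [19.57417848 93.946891  ] 78.23059494659465 95.96440377114982
locked_mark 0.95 [241.1, 205.6] [ 23.33840721 121.09368899] 79.09113188462612 123.32219088030756
open_mark 0.86 [335.9, 246.5] [-101.14412394   61.7590712 ] 148.5915674115882 118.50871986044177
claw 0.92 [273.8, 145.3] [53.06263494 23.48195162] 23.870957297816204 58.02624646084557
lid 0.62 [324.5, 166.0] [ 0.59453661 -0.97983252] -58.75172487277519 1.1461001453870294
149.3667
```

View pics/m3.png

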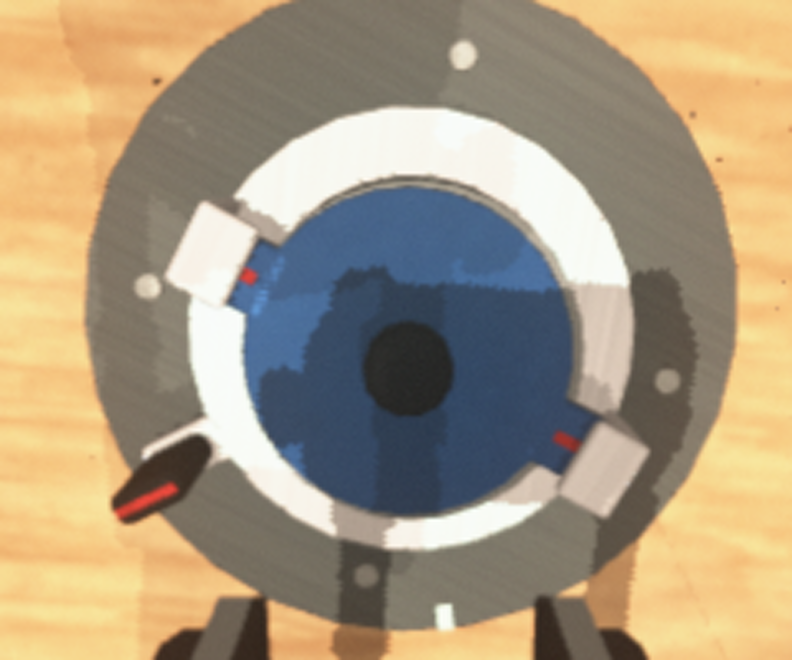

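View pics/m2.png

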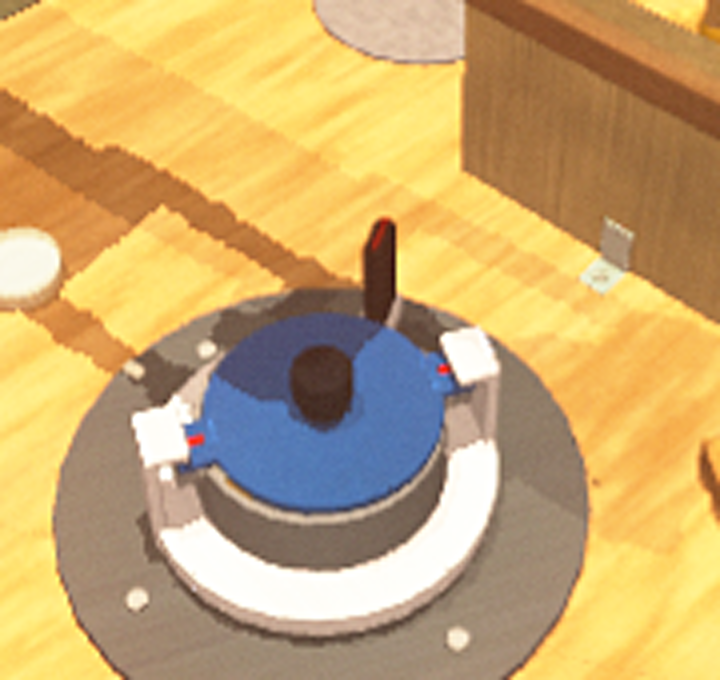

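View pics/m4.png

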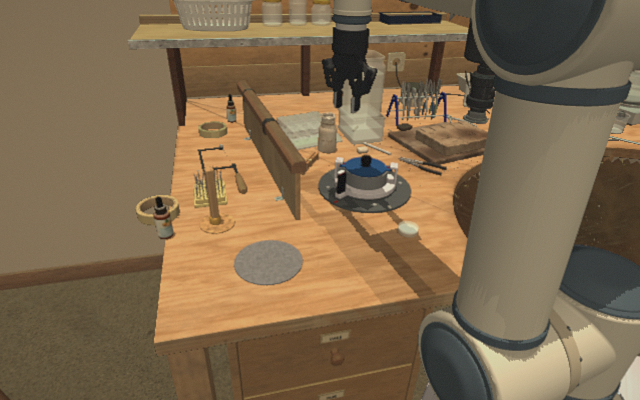

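```bash
python3 - <<'E'
from station import *
print(get_time(),get_contact_force()); print(close_job())
E
```

```text
149.3667 [-1.25767916  0.07674992 -0.45895209]
the job is handed in; nothing more can be done
None
```

The job is handed in at 149 s of the 210 s allowed. My last checks showed every goal met, apart from the few points noted below that I couldn't confirm directly.

**What I did**
- **Castings:** all four went into the barrel. One had been knocked aside on the mat, and I found it again before picking it up.
- **Stirring:** about six full turns with the foot down, at 20 to 27.5 mm from the axis. The beads and castings moved along.
- **Stirrer:** put back on its cork mat.
- **Collar:** swung back to about 0.32 rad for the lid.
- **Lid:** seated with its ears on the pads.
- **Lock:** collar turned to the red mark.

**Last checks**
- **Lid:** about 1 mm off the barrel's axis and flat. It touched down at the seated height, and both ears are under the claws.
- **Collar:** grip at 77 to 78° against the locked mark at 79°, so about 1.2 rad (between 1.20 and 1.25).
- **Stirrer:** upright, within about 2 mm of the mat's centre.
- **Bystanders:** the screw pot and ring clamp were never touched.
- **Robot:** touching nothing.

**What went wrong or is unconfirmed**
- My first casting grasp closed on air. The fingertips sit about 19 mm short of the reported tool point, so I corrected the height for everything after.
- The first attempt at stirring rode up on the castings, and the foot was too high for part of that. I lifted it out, set it down in a free spot and did the turns from there.
- Several turns at 20 to 24 mm hardly moved the load, so I repeated two at 27.5 mm, which is wider than the suggested circle.
- I didn't see all nine pieces at once after stirring, because the barrel wall hid some in the side view. None were visible outside.

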